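# Pack a mesh Wi-Fi kit tray in layers

### The arm

A 6-joint arm with a two-finger parallel gripper is mounted at the origin on the work surface. World frame = base frame: x ahead of the robot, y to its left, z up, the work surface at z = 0. Lengths are in mm, angles in degrees, forces in N, time in s.
With the tool pointing down it reaches from about 350 to 850 mm from the base axis. Payload 8.1 kg.
Tool frame: the origin (TCP) lies on the centre line of the jaws, within the pads' length; the fingertips stand 19 mm ahead of it and the grasp point (between the pads) is the TCP; z points along the fingers, y is the direction in which the jaws open and shut (so a half turn about z gives the same grasp; the last joint's range is limited). The gripper opens to 85 mm and grips with 20 to 120 N. Pads are 22 mm wide; open, the fingers measure 114 mm over their backs; the gripper's body (76 mm by 85 mm) begins 54 mm behind the grasp point. The pads swing forward as they close: fully open they stand 13 mm farther back than shut.
Start: joints at [-73.476, 7.471, 85.268, -0, 87.261, -4.893], TCP at [219.113, -558.565, 250.292] pointing down, gripper open.
Joint ranges: [-169.43, 169.43], [-51.17, 129.36], [1.28, 143.12], [-76.62, 256.62], [0, 156.53], [-152.29, 152.29]. Speed limits (degrees/s): [136.94, 136.94, 159.86, 180, 180, 180].

### API

Orientations are given as [roll, pitch, yaw] about the fixed x, y, z axes, in that order (R = Rz(yaw) Ry(pitch) Rx(roll)).
In Python, from bench import r, viewer gives the robot as it stands.
- The arm moves only by the tool carry_out, never from a script. Its argument "commands" is a list that holds one entry, the list of rows, each a list of 7 numbers: the finger opening in mm, from 0 to 85.4, then the shift along the tool's x, y, z in mm, then the turn, a rotation vector about the tool's x, y, z in degrees. A call has 1 to 5 rows; each row is the pose to reach, as a shift and turn from the pose commanded when the call began, along the tool's axes at that moment; what a row does not reach only later rows make up. A row lasts 1/8 s, in which the tool goes at most 62.5 mm and 10.7 degrees, less where a joint would pass 70% of its speed; a pose out of reach is approached as far as the arm can. A call with a gripper value outside its range is refused whole. The fingers move at their own pace and stop on an object; "grip_force" is the grip in N (left out, the last holds). Time passes only in rows, so rows that repeat a pose let the fingers close. It gives the time, the measured TCP pose, the force and the opening at its end, in the units of the state.
- r.sense(): the state, without advancing time (a new reading comes with each control period).
- viewer.snapshot(name): name is "side" or "top" or "wrist"; returns the picture (420x560x3 uint8, red, green, blue); there is no depth.
- viewer.calibration(name): a dict with "camera_matrix" (3x3 intrinsics, pixels), "rvec" (rotation vector, rad) and "tvec" (3), from world to camera coordinates, as OpenCV has them. Camera axes: x right, y down, z forward; pixel columns grow to the right and rows downward; lengths in mm; the calibration is good to about 2 mm. A picture is of the moment at which its call begins: read the wrist's pose just before it. calibration takes no time and is no camera call; for the wrist camera it gives the pose at the moment of the call.
- r.hand_in(): hands the job in, once; it reports no verdict.
The state is a dict: "time": time; "joint_pos": joint angles; "qd": joint speeds; "joint_efforts": joint torques, N m; "tool_pos": TCP position; "tcp_rot": TCP orientation; "ft_force": force on the tool from outside, world axes, zero at the start; "wrist_torque": the same for the moment, N m; "finger_gap": finger opening in mm.
Only numpy, scipy, OpenCV 4.12 (cv2) and the standard library are available. Lean on these libraries where they do the work, as an engineer would, in place of code of your own. Each camera call takes 0.05 s, during which the arm holds its last target. There are 200 camera calls.

### The job

Pack the kit tray in layers: first lay every brown carton flat on the tray's floor, then lower the black divider plate over the tray's two pins until it rests flush on the corner posts, and only then stand every pear-shaped radio node from the test rack upright in a cup of the divider, one to a cup. Leave the other things on the bench where they are.

Things in the scene. Friction and masses are not known exactly. Their poses are not given: they have to be found in the camera images.
- tray: grey open kit tray, fixed: 260 x 160 mm outside (x, y), 56 high, walls and floor 5 mm; 28 mm square shoulder posts in the four inner corners, tops 50 mm above the bench; brass pins of 10 mm diameter with tapered tips on two of them, at (107, 57) and (-107, -57) mm, from 50 to 76 mm above the bench. The rest of the floor is free. Origin: centre of the underside, on the bench.
- divider: black plastic divider plate 240 x 142 x 6 mm (x, y, z), 0.35 kg, right way up; 14 mm through holes at (107, 57) and (-107, -57) mm for the tray pins (half a turn fits too). On top four ring cups and, in the middle, an upright grip rib 50 mm along x, 14 mm thick in y, its top 50 mm above the underside. Flush, the underside is 50 mm above the bench. Origin: centre of the underside.
- rack: aluminium test rack, fixed to the bench: plate 160 x 160 x 12 mm with four black ring cups like the divider's at (+-38, +-38) mm, tops 25 mm above the bench. A node standing in it has its lowest point about 17 mm above the bench. Origin at the centre of the underside.
- cup1 (a point): centre of the mouth of one of the divider's four ring cups, 19 mm above the divider's underside, at divider (70, 38) mm. Ring: 54 mm outside, 40 mm bore, 13 mm high. A node's ball rests on its upper edge, ball centre about 20 mm above the mouth and lowest point about 8 mm below it.
- cup2 (a point): centre of the mouth of one of the divider's four ring cups, 19 mm above the divider's underside, at divider (70, -38) mm. Ring: 54 mm outside, 40 mm bore, 13 mm high. A node's ball rests on its upper edge, ball centre about 20 mm above the mouth and lowest point about 8 mm below it.
- cup3 (a point): centre of the mouth of one of the divider's four ring cups, 19 mm above the divider's underside, at divider (-70, -38) mm. Ring: 54 mm outside, 40 mm bore, 13 mm high. A node's ball rests on its upper edge, ball centre about 20 mm above the mouth and lowest point about 8 mm below it.
- cup4 (a point): centre of the mouth of one of the divider's four ring cups, 19 mm above the divider's underside, at divider (-70, 38) mm. Ring: 54 mm outside, 40 mm bore, 13 mm high. A node's ball rests on its upper edge, ball centre about 20 mm above the mouth and lowest point about 8 mm below it.
- carton1: plain brown cardboard carton, a flat box 90 x 42 x 34 mm (body x, y, z), 0.1 to 0.2 kg, lying flat on the bench; origin at the centre of its underside. One of three alike, of which two or three are present (None: absent).
- carton2: plain brown cardboard carton, a flat box 90 x 42 x 34 mm (body x, y, z), 0.1 to 0.2 kg, lying flat on the bench; origin at the centre of its underside. One of three alike, of which two or three are present (None: absent).
- carton3: plain brown cardboard carton, a flat box 90 x 42 x 34 mm (body x, y, z), 0.1 to 0.2 kg, lying flat on the bench; origin at the centre of its underside. One of three alike, of which two or three are present (None: absent).
- node1: white pear-shaped radio node, 100 mm tall, 0.18 kg: ball of radius 28 mm below, cylindrical neck of radius 16 mm from 48 to 100 mm above the lowest point. Weighted low, it rights itself. Starts upright, loose in a rack cup. Origin: lowest point of the ball, z up the neck. One of four alike, three or four present (else None).
- node1_ball (a point): centre of the ball of node1, 28 mm above its lowest point
- node2: white pear-shaped radio node, 100 mm tall, 0.18 kg: ball of radius 28 mm below, cylindrical neck of radius 16 mm from 48 to 100 mm above the lowest point. Weighted low, it rights itself. Starts upright, loose in a rack cup. Origin: lowest point of the ball, z up the neck. One of four alike, three or four present (else None).
- node2_ball (a point): centre of the ball of node2, 28 mm above its lowest point
- node3: white pear-shaped radio node, 100 mm tall, 0.18 kg: ball of radius 28 mm below, cylindrical neck of radius 16 mm from 48 to 100 mm above the lowest point. Weighted low, it rights itself. Starts upright, loose in a rack cup. Origin: lowest point of the ball, z up the neck. One of four alike, three or four present (else None).
- node3_ball (a point): centre of the ball of node3, 28 mm above its lowest point
- node4: white pear-shaped radio node, 100 mm tall, 0.18 kg: ball of radius 28 mm below, cylindrical neck of radius 16 mm from 48 to 100 mm above the lowest point. Weighted low, it rights itself. Starts upright, loose in a rack cup. Origin: lowest point of the ball, z up the neck. One of four alike, three or four present (else None).
- node4_ball (a point): centre of the ball of node4, 28 mm above its lowest point
- tape: bystander: roll of tape lying flat, 90 mm outside, 25 mm high; origin on its underside, near its middle
- screwdriver: bystander: screwdriver lying on the bench; origin at its middle
- mug: bystander: white mug, 80 mm wide, 90 mm high; origin on its underside, near its middle
- switch: bystander: small white network switch, 60 x 100 x 26 mm; origin on its underside, near its middle
- jar: bystander: clear closed jar, 60 mm wide, 80 mm high; origin on its underside, near its middle
- plug: bystander: black mains plug block, 70 x 50 x 30 mm; origin on its underside, near its middle
There are look-alikes about, which are no part of the job. Leave any yellow look-alike of the node1 alone.

How it is judged (in metres and radians):
On the way, in this order (a step that is already met when the one before it is completed fails the run):
1. all cartons present lie flat on the tray's floor (x of carton1 in the frame of tray between -0.115 and 0.115 m and y of carton1 in the frame of tray between -0.065 and 0.065 m and z of each of carton1, carton2, carton3 in the frame of tray below 0.012 m and angle between each of carton1, carton2, carton3's own z axis and vertical below 0.1 rad and x of carton2 in the frame of tray between -0.115 and 0.115 m and y of carton2 in the frame of tray between -0.065 and 0.065 m and x of carton3 in the frame of tray between -0.115 and 0.115 m and y of carton3 in the frame of tray between -0.065 and 0.065 m), for 0.2 s.
2. with the cartons in, the divider sits flush on the corner posts, over both pins (all of step 1 and horizontal distance between divider and tray below 0.006 m and angle between the x axis of divider and the x axis of tray, either way round below 0.06 rad and z of divider in the frame of tray between 0.046 and 0.053 m and angle between divider's own z axis and vertical below 0.03 rad), for 0.2 s.
3. all nodes present stand upright in cups of the seated divider (horizontal distance between divider and tray below 0.006 m and angle between the x axis of divider and the x axis of tray, either way round below 0.06 rad and z of divider in the frame of tray between 0.046 and 0.053 m and angle between divider's own z axis and vertical below 0.03 rad and (horizontal distance between node1_ball and cup1 below 0.007 m or horizontal distance between node1_ball and cup2 below 0.007 m or horizontal distance between node1_ball and cup3 below 0.007 m or horizontal distance between node1_ball and cup4 below 0.007 m) and z of node1_ball in the frame of divider between 0.033 and 0.045 m and angle between each of node1, node2, node3, node4's own z axis and vertical below 0.2 rad and (horizontal distance between node2_ball and cup1 below 0.007 m or horizontal distance between node2_ball and cup2 below 0.007 m or horizontal distance between node2_ball and cup3 below 0.007 m or horizontal distance between node2_ball and cup4 below 0.007 m) and z of node2_ball in the frame of divider between 0.033 and 0.045 m and (horizontal distance between node3_ball and cup1 below 0.007 m or horizontal distance between node3_ball and cup2 below 0.007 m or horizontal distance between node3_ball and cup3 below 0.007 m or horizontal distance between node3_ball and cup4 below 0.007 m) and z of node3_ball in the frame of divider between 0.033 and 0.045 m and (horizontal distance between node4_ball and cup1 below 0.007 m or horizontal distance between node4_ball and cup2 below 0.007 m or horizontal distance between node4_ball and cup3 below 0.007 m or horizontal distance between node4_ball and cup4 below 0.007 m) and z of node4_ball in the frame of divider between 0.033 and 0.045 m), for 0.2 s.
At the end, for the whole second after the job is handed in: all cartons flat on the tray floor (within 6 deg); divider over both pins, flush on the posts (3 mm in height, 6 mm in place, 2 deg level); every node in a divider cup (ball within 7 mm of the cup axis, neck within 11 deg of upright); all at rest (all of step 1 and all of step 3 and linear speed of each of carton1, carton2, carton3, node1, node2, node3, node4, divider below 0.02 m/s); the robot touches nothing.
It fails at once if a bystander was moved by more than 40 mm (distance of any of tape, screwdriver, mug, switch, jar, plug from where it was at the start of the episode above 0.04 m).
It fails at once if a node was put in the divider before the divider was in the tray (horizontal distance between divider and tray above 0.04 m and (((horizontal distance between node1_ball and cup1 below 0.007 m or horizontal distance between node1_ball and cup2 below 0.007 m or horizontal distance between node1_ball and cup3 below 0.007 m or horizontal distance between node1_ball and cup4 below 0.007 m) and z of node1_ball in the frame of divider between 0.033 and 0.045 m) or ((horizontal distance between node2_ball and cup1 below 0.007 m or horizontal distance between node2_ball and cup2 below 0.007 m or horizontal distance between node2_ball and cup3 below 0.007 m or horizontal distance between node2_ball and cup4 below 0.007 m) and z of node2_ball in the frame of divider between 0.033 and 0.045 m) or ((horizontal distance between node3_ball and cup1 below 0.007 m or horizontal distance between node3_ball and cup2 below 0.007 m or horizontal distance between node3_ball and cup3 below 0.007 m or horizontal distance between node3_ball and cup4 below 0.007 m) and z of node3_ball in the frame of divider between 0.033 and 0.045 m) or ((horizontal distance between node4_ball and cup1 below 0.007 m or horizontal distance between node4_ball and cup2 below 0.007 m or horizontal distance between node4_ball and cup3 below 0.007 m or horizontal distance between node4_ball and cup4 below 0.007 m) and z of node4_ball in the frame of divider between 0.033 and 0.045 m))).
Of carton1, carton2, carton3 only 2 to 3 are there at a start; the rules pass over those that are not, and their reading is None.
Of node1, node2, node3, node4 only 3 to 4 are there at a start; the rules pass over those that are not, and their reading is None.
At some moment in a run one of carton1, carton2, carton3 may be knocked a few centimetres aside while the robot is not near it.
It also fails if it takes over 210 s, if anything falls off the work surface, if the arm or the gripper's body presses on something with over 40 N, if the wrist force passes 120 N, or if a joint passes its speed limit or range.

## Working session

There is one attempt and no reset: what is moved stays moved. The work goes in short steps, Python scripts to look and compute and a tool call to move; the robot and the scene stay as the last step left them, time stands still between calls to the robot, and variables do not carry over. Pictures are saved under pics/ and viewed, about 12 in all and at most 16, crops included, and the job is handed in when it is done.

Besides the shell and the picture viewer there is one more tool, called after "Request:" as name([rows], argument=value, ...), one row to a line, values as JSON. carry_out: Moves the arm, as the interface text tells. Its arguments: {"type":"object","properties":{"commands":{"type":"array","items":{"type":"array","items":{"type":"array","items":{"type":"number"}}}},"grip_force":{"type":"number"}},"required":["commands"]}

```bash
mkdir -p pics && ls && python3 - <<'E'
from bench import r, viewer
import cv2
s=r.sense(); print({k:s[k] for k in ('time','tool_pos','tcp_rot','ft_force','finger_gap')})
for n in ('top','side'):
    im=viewer.snapshot(n); cv2.imwrite(f'pics/{n}0.png',im[:,:,::-1])
    print(n,viewer.calibration(n))
E
```

```text
pics
{'time': 0.0, 'tool_pos': array([ 218.96479782, -558.06873631,  249.26397706]), 'tcp_rot': array([-1.79895254e+02, -9.08710764e-03,  2.14173623e+01]), 'ft_force': array([ 0.03700907, -0.24336191,  0.21789948]), 'finger_gap': 85.15317053981752}
top {'camera_matrix': array([[507.33069936,   0.        , 280.04256608],
       [  0.        , 507.33069936, 212.61833111],
       [  0.        ,   0.        ,   1.        ]]), 'rvec': array([ 2.18019675, -2.16227377,  0.07490999]), 'tvec': array([3.07454025e-01, 5.38670970e+02, 1.27076079e+03])}
side {'camera_matrix': array([[479.21426114,   0.        , 282.55845896],
       [  0.        , 479.21426114, 210.95703477],
       [  0.        ,   0.        ,   1.        ]]), 'rvec': array([ 0.26143211, -2.65925644,  1.43549016]), 'tvec': array([ 505.61961849,   77.45270212, 1056.13988091])}
```

View pics/top0.png

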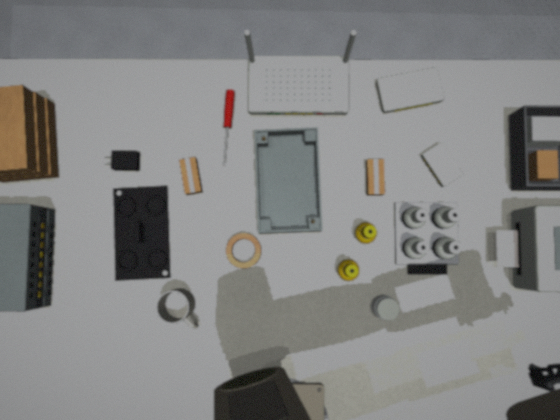

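View pics/side0.png

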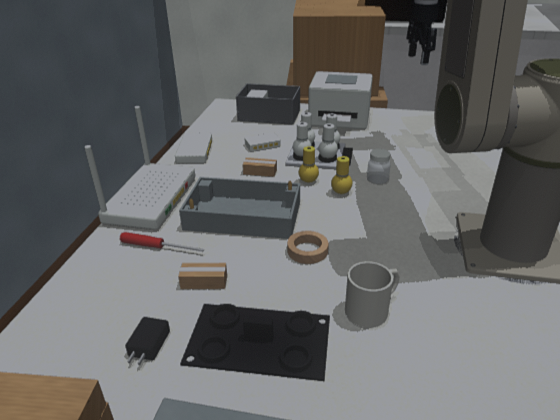

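```bash
cat > h.py <<'E'
import numpy as np, cv2
from scipy.spatial.transform import Rotation as Ro
from bench import r, viewer
def cal(n):
    c=viewer.calibration(n); R,_=cv2.Rodrigues(np.array(c['rvec'])); return np.array(c['camera_matrix']),R,np.array(c['tvec'])
def cast(px,z,c):
    K,R,t=c; px=np.atleast_2d(np.array(px,float)); d=np.c_[px,np.ones(len(px))]@np.linalg.inv(K).T@R; C=-R.T@t
    return (C+d*((z-C[2])/d[:,2])[:,None])[:,:2]
def proj(P,c):
    K,R,t=c; p=(np.atleast_2d(np.array(P,float))@R.T+t)@K.T; return p[:,:2]/p[:,2:]
def snap(n,f=None):
    c=cal(n); im=cv2.cvtColor(viewer.snapshot(n),cv2.COLOR_RGB2BGR)
    if f: cv2.imwrite('pics/'+f,im)
    return im,c
def blobs(mask,amin,amax=1e9):
    cs,_=cv2.findContours(mask,cv2.RETR_EXTERNAL,cv2.CHAIN_APPROX_NONE)
    return [k[:,0] for k in cs if amin<cv2.contourArea(k)<amax]
def rect(px,z,c):   # centre, (long, short), yaw of long axis in (-90,90]
    (x,y),(w,h),a=cv2.minAreaRect(cast(px,z,c).astype(np.float32))
    if w<h: w,h,a=h,w,a+90
    return np.round([x,y,w,h,(a+90)%180-90],1)
def plan(targets,cur=None):
    """targets: (gap,x,y,z,yaw,nrows); prints rows relative to the start of each call (5-row calls)"""
    s=r.sense()
    p0=np.array(s['tool_pos']) if cur is None else np.array(cur[:3],float)
    yaw0=s['tcp_rot'][2] if cur is None else cur[3]
    down=Ro.from_euler('x',180,degrees=True)
    R0=Ro.from_euler('xyz',s['tcp_rot'],degrees=True) if cur is None else Ro.from_euler('z',yaw0,degrees=True)*down
    for g,x,y,z,w,n in targets:
        p=np.array([x,y,z],float); R1=Ro.from_euler('z',w,degrees=True)*down
        d=R0.inv().apply(p-p0); rv=(R0.inv()*R1).as_rotvec(degrees=True)
        need=max(np.linalg.norm(d)/62.5,np.linalg.norm(rv)/10.7)
        print(f'need {need:.1f} rows  [{g}',*[f', {v:.1f}' for v in d],*[f', {v:.1f}' for v in rv],']',sep='')
        p0,R0=p,R1
E
python3 - <<'E'
from h import *
im=cv2.imread('pics/top0.png'); c=cal('top'); hsv=cv2.cvtColor(im,cv2.COLOR_BGR2HSV)
print('cam',-c[1].T@c[2])
for p in [(190,175),(375,176),(288,180),(141,232),(427,232)]: print(p, hsv[p[1],p[0]], cast(p,0,c)[0].round())
m=cv2.inRange(hsv,(5,70,90),(25,255,255)); m=cv2.morphologyEx(m,cv2.MORPH_CLOSE,np.ones((9,9)))
for b in blobs(m,150,1500): print('orange',b.mean(0).round(), rect(b,34,c))
m=cv2.inRange(hsv,(0,0,0),(180,255,60)); m=cv2.morphologyEx(m,cv2.MORPH_CLOSE,np.ones((3,3)))
for b in blobs(m,1500,8000): print('black',b.mean(0).round(), rect(b,6,c))
m=cv2.inRange(hsv,(80,20,60),(120,120,190)); m=cv2.morphologyEx(m,cv2.MORPH_OPEN,np.ones((3,3)))
for b in blobs(m,2000,9000): print('grey',b.mean(0).round(), rect(b,56,c))
for p in [(415,215),(447,216),(415,247),(446,247)]: print('node',cast(p,117,c)[0].round())
print('rack',rect(np.array([(395,203),(458,203),(458,264),(395,264)]),12,c))
E
```

```text
cam [ 430.18140074  -15.15796103 1311.37854234]
(190, 175) [  0   2 158] [638. 242.]
(375, 176) [  0   5 157] [ 638. -241.]
(288, 180) [ 90  20 126] [626. -15.]
(141, 232) [158 122  23] [487. 366.]
(427, 232) [110   5 159] [ 493. -374.]
orange [348. 270.] [ 395.8 -167.1   52.5   51.4   45.2]
orange [243. 250.] [443.   96.4  85.5  84.2  27.3]
orange [364. 233.] [ 488.5 -206.8   53.3   46.6   16.7]
orange [375. 176.] [ 631.6 -235.2   90.1   43.6    1.4]
orange [190. 175.] [631.6 234.7  91.2  42.3  10.8]
orange [548. 164.] [ 666.4 -671.8   73.6   55.3   -1.9]
orange [ 41. 133.] [739.9 622.  219.   36.    5.9]
black [260. 400.] [ 85.9  46.7 235.4 127.1 -89.2]
black [540. 395.] [  98.2 -629.1  139.9  128.    -2.1]
black [ 40. 257.] [ 4.200e+02  6.231e+02  2.651e+02  6.300e+01 -1.000e-01]
black [140. 231.] [486.1 363.3 233.6 136.6   3.5]
black [531. 153.] [ 712.9 -652.   218.   129.4   -1.6]
node [ 528. -314.]
node [ 526. -389.]
node [ 452. -313.]
node [ 453. -385.]
rack [ 489.3 -369.5  163.6  155.8  -89.6]
```

```bash
python3 - <<'E'
from h import *
plan([(85,425,-396,250,11,5),(85,632,-235,180,1.4,5)])
E
```

```text
need 4.2 rows  [85, 251.0, -75.7, -0.5, -0.1, 0.0, 10.4]
need 4.3 rows  [85, 233.9, -118.5, 70.0, 0.0, -0.0, 9.6]
```

Request:
carry_out([
  [[85,251,-76,0,0,0,10.4],[85,251,-76,0,0,0,10.4],[85,251,-76,0,0,0,10.4],[85,251,-76,0,0,0,10.4],[85,251,-76,0,0,0,10.4]],
])

```text
time: 0.72
tool_pos: [427.5, -393.3, 249.8]
tcp_rot: [-179.9, -0.0, 11.3]
ft_force: [-0.1, -0.6, -0.0]
finger_gap: 84.8
```

Request:
carry_out([
  [[85,234,-118,70,0,0,9.6],[85,234,-118,70,0,0,9.6],[85,234,-118,70,0,0,9.6],[85,234,-118,70,0,0,9.6],[85,234,-118,70,0,0,9.6]],
])

```text
time: 1.35
tool_pos: [633.1, -233.3, 177.9]
tcp_rot: [-179.9, 0.1, 1.6]
ft_force: [-0.2, -0.9, -0.2]
finger_gap: 84.9
```

```bash
python3 - <<'E'
from h import *
im,c=snap('wrist','w1.png'); hsv=cv2.cvtColor(im,cv2.COLOR_BGR2HSV)
s=r.sense(); print(s['tool_pos'],s['tcp_rot'],'cam',-c[1].T@c[2])
m=cv2.inRange(hsv,(5,70,50),(25,255,255)); m=cv2.morphologyEx(m,cv2.MORPH_CLOSE,np.ones((45,45)))
for b in blobs(m,1500): print('orange',b.mean(0).round(), rect(b,34,c))
E
```

```text
[ 633.67658673 -232.6105634   177.66083134] [-1.79886344e+02  1.24285668e-01  1.57475099e+00] cam [ 712.19310236 -231.60439852  301.72983224]
orange [250. 341.] [ 483.3 -211.7   82.1   52.8   -1.3]
orange [283. 200.] [ 632.4 -238.2   90.8   41.3    1.5]
```

View pics/w1.png

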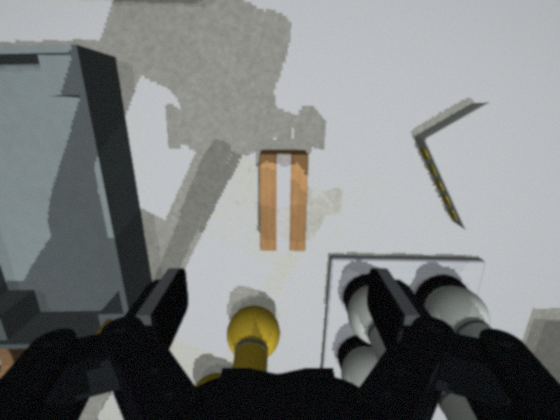

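Request:
carry_out([
  [[70,-1.5,4,75,0,0,0],[70,-1.5,4,151,0,0,0],[70,-1.5,4,151,0,0,0],[70,-1.5,4,151,0,0,0]],
], grip_force=30)

```text
time: 1.9
tool_pos: [627.5, -240.2, 26.1]
tcp_rot: [-179.9, 0.3, 1.3]
ft_force: [-0.6, 0.2, -0.6]
finger_gap: 70.0
```

Request:
carry_out([
  [[38,0,0,0,0,0,0],[38,0,0,0,0,0,0],[38,0,0,0,0,0,0],[38,0,0,0,0,0,0]],
], grip_force=30)

```text
time: 2.4
tool_pos: [632.6, -240.9, 32.6]
tcp_rot: [179.8, -0.2, 1.4]
ft_force: [-2.4, -1.4, 6.3]
finger_gap: 41.2
```

```bash
python3 - <<'E'
from h import *
s=r.sense(); print(s['time'],s['tool_pos'],s['tcp_rot'],s['finger_gap'],s['ft_force'])
im=cv2.imread('pics/top0.png'); c=cal('top'); hsv=cv2.cvtColor(im,cv2.COLOR_BGR2HSV)
print(hsv[180,240:336:3].tolist())
m=cv2.inRange(hsv,(75,12,40),(115,120,200)); m[:110]=0; m[250:]=0; m[:,:235]=0; m[:,345:]=0
m=cv2.morphologyEx(m,cv2.MORPH_OPEN,np.ones((3,3)))
for b in blobs(m,2000): print('tray',b.mean(0).round(), rect(b,56,c))
m=cv2.cvtColor(im,cv2.COLOR_BGR2GRAY); cv2.imwrite('pics/tray_crop.png',cv2.resize(im[115:245,85:335],None,fx=3.2,fy=3.2,interpolation=cv2.INTER_CUBIC))
E
```

```text
2.4 [ 632.61479293 -240.91382135   32.5969012 ] [179.84683987  -0.24293807   1.41519818] 41.2398827892267 [-2.40296337 -1.36887928  6.33320645]
[[90, 3, 159], [135, 3, 162], [100, 5, 162], [100, 5, 161], [100, 5, 162], [45, 8, 133], [86, 18, 97], [90, 22, 118], [90, 21, 122], [90, 16, 127], [90, 16, 125], [90, 16, 128], [98, 16, 128], [94, 16, 126], [90, 14, 126], [96, 20, 125], [90, 20, 126], [90, 16, 125], [93, 19, 124], [87, 20, 128], [93, 21, 124], [93, 19, 124], [93, 20, 127], [87, 20, 127], [90, 17, 122], [90, 12, 87], [86, 20, 103], [100, 5, 154], [105, 3, 162], [90, 3, 160], [105, 3, 162], [90, 2, 162]]
tray [288. 178.] [619.  -14.  259.2 157.8   2.4]
```

```bash
cat >> h.py <<'E'
import json
def moved(*ds):
    """record the final rows [dx..rz] of the calls made; returns the commanded pose"""
    try: q=json.load(open('cmd.json'))
    except OSError: q=[219.113,-558.565,250.292,180,0,-73.476+4.893+90]
    p=np.array(q[:3]); R=Ro.from_euler('xyz',q[3:],degrees=True)
    for d in ds: p=p+R.apply(d[:3]); R=R*Ro.from_rotvec(d[3:],degrees=True)
    q=[*p,*R.as_euler('xyz',degrees=True)]; json.dump(q,open('cmd.json','w'))
    s=r.sense(); print('t',round(s['time'],2),'cmd',np.round([*q[:3],q[5]],1),'meas',s['tool_pos'].round(1),s['tcp_rot'].round(1),'F',s['ft_force'].round(1),'gap',round(s['finger_gap'],1))
    return [*p,q[5]]
E
python3 - <<'E'
from h import *
q=moved([251,-76,0,0,0,10.4],[234,-118,70,0,0,9.6],[-1.5,4,151,0,0,0],[0]*6)
plan([(38,q[0],q[1],135,q[3],2),(38,667,-14,135,2.4,5),(38,667,-14,36,2.4,3)],q)
E
```

```text
t 2.4 cmd [ 630.8 -239.7   29.3    1.4] meas [ 632.6 -240.9   32.6] [179.8  -0.2   1.4] F [-2.4 -1.4  6.3] gap 41.2
need 1.7 rows  [38, 0.0, 0.0, -105.7, 0.0, 0.0, 0.0]
need 3.7 rows  [38, 41.8, -224.7, -0.0, 0.0, 0.0, -1.0]
need 1.6 rows  [38, 0.0, -0.0, 99.0, 0.0, 0.0, 0.0]
```

Request:
carry_out([
  [[38,0,0,-55,0,0,0],[38,0,0,-106,0,0,0],[38,0,0,-106,0,0,0]],
])

```text
time: 2.78
tool_pos: [634.7, -241.5, 143.5]
tcp_rot: [179.7, -0.6, 1.4]
ft_force: [0.3, -0.2, -1.8]
finger_gap: 41.7
```

Request:
carry_out([
  [[38,11,-58,0,0,0,-1],[38,22,-116,0,0,0,-1],[38,33,-174,0,0,0,-1],[38,42,-225,0,0,0,-1],[38,42,-225,0,0,0,-1]],
])

```text
time: 3.4
tool_pos: [667.0, -9.2, 134.6]
tcp_rot: [-179.9, 0.0, 2.7]
ft_force: [-0.1, -0.8, -1.5]
finger_gap: 41.2
```

Request:
carry_out([
  [[38,0,0,50,0,0,0],[38,0,0,85,0,0,0],[38,0,0,95,0,0,0],[38,0,0,95,0,0,0],[38,0,0,95,0,0,0]],
])

```text
time: 4.03
tool_pos: [668.0, -14.4, 41.5]
tcp_rot: [180.0, -0.1, 2.4]
ft_force: [-0.1, 0.5, -1.2]
finger_gap: 41.2
```

```bash
python3 - <<'E'
from h import *
q=moved([0,0,-106,0,0,0],[42,-225,0,0,0,-1],[0,0,95,0,0,0])
im,c=snap('side','s1.png')
E
```

```text
t 4.03 cmd [667.2 -13.7  40.3   2.4] meas [668.  -14.4  41.5] [ 1.8e+02 -1.0e-01  2.4e+00] F [-0.1  0.5 -1.2] gap 41.2
```

Request:
carry_out([
  [[38,0,0,5,0,0,0],[38,0,0,5,0,0,0],[38,0,0,5,0,0,0]],
])

```text
time: 4.45
tool_pos: [668.5, -14.0, 37.1]
tcp_rot: [180.0, -0.2, 2.4]
ft_force: [-3.3, -0.3, 7.1]
finger_gap: 41.6
```

Request:
carry_out([
  [[65,0,0,0,0,0,0],[65,0,0,0,0,0,0],[65,0,0,0,0,0,0]],
])

```text
time: 4.82
tool_pos: [667.0, -13.6, 35.0]
tcp_rot: [-180.0, 0.0, 2.4]
ft_force: [0.6, -0.8, 0.2]
finger_gap: 65.0
```

Request:
carry_out([
  [[65,0,0,-50,0,0,0],[65,0,0,-110,0,0,0],[65,0,0,-170,0,0,0],[65,0,0,-200,0,0,0],[65,0,0,-200,0,0,0]],
])

```text
time: 5.45
tool_pos: [669.1, -13.8, 239.6]
tcp_rot: [179.9, -0.4, 2.4]
ft_force: [0.5, -0.2, -1.3]
finger_gap: 65.2
```

```bash
python3 - <<'E'
from h import *
q=moved([0,0,5,0,0,0],[0,0,-200,0,0,0])
im,c=snap('wrist','w2.png')
print(-c[1].T@c[2])
im,c=snap('top','top1.png'); hsv=cv2.cvtColor(im,cv2.COLOR_BGR2HSV)
m=cv2.inRange(hsv,(5,70,90),(25,255,255)); m=cv2.morphologyEx(m,cv2.MORPH_CLOSE,np.ones((9,9)))
for b in blobs(m,150,1500): print('orange',b.mean(0).round(), rect(b,34,c))
plan([(85,620,115,235,6,5),(85,631,235,180,10.8,5)],q)
E
```

```text
t 5.45 cmd [667.2 -13.7 235.3   2.4] meas [669.1 -13.8 239.6] [179.9  -0.4   2.4] F [ 0.5 -0.2 -1.3] gap 65.2
[746.98153592 -10.68656798 364.17905946]
orange [364. 233.] [ 488.1 -206.1   53.1   46.6   19.3]
orange [190. 175.] [631.1 234.9  91.3  42.6  11.1]
orange [548. 164.] [ 666.3 -671.8   73.7   55.3   -1.9]
orange [288. 164.] [661.5 -13.1  77.6  41.8   2.9]
orange [ 41. 133.] [739.9 622.  219.   36.1   5.7]
need 2.2 rows  [85, -41.7, -130.6, 0.3, 0.0, 0.0, -3.6]
need 2.1 rows  [85, 23.5, -118.2, 55.0, 0.0, 0.0, -4.8]
```

View pics/w2.png

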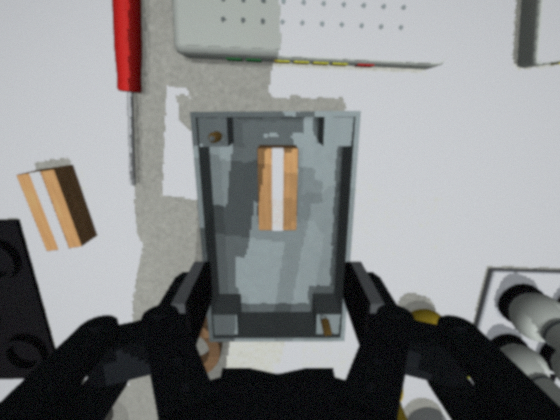

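```bash
python3 - <<'E'
from h import *
q=moved()
plan([(65,631.5,236,130,11,5),(65,631.5,236,30,11,3)],q)
im=cv2.imread('pics/w2.png')
c=cal('wrist') # arm has not moved since
cor=[(192,113),(358,112),(345,338),(210,337)]
print(cast(cor,56,c).round(1), rect(np.array(cor),56,c))
p=cast([(215,136),(326,327)],76,c); print(p.round(1),p.mean(0).round(1),np.degrees(np.arctan2(*(p[0]-p[1])[::-1]))-np.degrees(np.arctan2(57,107)))
E
```

```text
t 5.55 cmd [667.2 -13.7 235.3   2.4] meas [666.9 -13.6 234.4] [-180.     0.     2.4] F [-0.6 -0.1 -0.4] gap 65.2
need 4.4 rows  [65, -25.1, -251.0, 105.3, 0.0, 0.0, -8.6]
need 1.6 rows  [65, 0.0, -0.0, 100.0, 0.0, 0.0, 0.0]
[[ 738.7   67.6]
 [ 746.   -85. ]
 [ 494.7 -100.2]
 [ 489.6   57.1]] [617.1 -16.3 251.6 157.4   2.4]
[[720.7  43.1]
 [524.8 -72.3]] [622.7 -14.6] 2.452160670997195
```

Request:
carry_out([
  [[65,-25,-251,105,0,0,-8.6],[65,-25,-251,105,0,0,-8.6],[65,-25,-251,105,0,0,-8.6],[65,-25,-251,105,0,0,-8.6],[65,-25,-251,105,0,0,-8.6]],
])

```text
time: 6.18
tool_pos: [627.8, 238.7, 125.0]
tcp_rot: [180.0, 0.4, 11.2]
ft_force: [-0.3, -1.0, -0.7]
finger_gap: 65.4
```

```bash
python3 - <<'E'
from h import *
q=moved([-25,-251,105,0,0,-8.6])
im,c=snap('wrist'); im,c=snap('wrist','w3.png'); hsv=cv2.cvtColor(im,cv2.COLOR_BGR2HSV)
m=cv2.inRange(hsv,(5,70,50),(25,255,255)); m=cv2.morphologyEx(m,cv2.MORPH_CLOSE,np.ones((45,45)))
for b in blobs(m,1500): print('orange',b.mean(0).round(), rect(b,34,c))
moved()
E
```

```text
t 6.17 cmd [631.6 236.  130.3  11. ] meas [627.8 238.7 125. ] [180.    0.4  11.2] F [-0.3 -1.  -0.7] gap 65.4
orange [284. 212.] [633.  236.1  92.   41.5  10.5]
t 6.28 cmd [631.6 236.  130.3  11. ] meas [628.8 237.8 126.2] [180.    0.4  11.2] F [-0.  -0.8 -0.6] gap 64.9
```

Request:
carry_out([
  [[65,1,0,50,0,0,0],[65,1,0,90,0,0,0],[65,1,0,100,0,0,0],[65,1,0,100,0,0,0]],
])

```text
time: 6.78
tool_pos: [632.7, 235.1, 30.2]
tcp_rot: [180.0, 0.1, 11.0]
ft_force: [0.7, -0.1, 0.3]
finger_gap: 65.0
```

Request:
carry_out([
  [[38,0,0,0,0,0,0],[38,0,0,0,0,0,0],[38,0,0,0,0,0,0],[38,0,0,0,0,0,0]],
], grip_force=30)

```text
time: 7.28
tool_pos: [634.6, 236.6, 33.2]
tcp_rot: [-180.0, -0.3, 11.0]
ft_force: [-0.5, 0.2, 7.2]
finger_gap: 41.8
```

```bash
python3 - <<'E'
from h import *
q=moved([1,0,100,0,0,0])
plan([(38,q[0],q[1],135,q[3],2),(38,568,-16,135,2.4,5),(38,568,-16,39,2.4,3)],q)
E
```

```text
t 7.28 cmd [632.6 236.2  30.3  11. ] meas [634.6 236.6  33.2] [-180.    -0.3   11. ] F [-0.5  0.2  7.2] gap 41.8
need 1.7 rows  [38, -0.0, 0.0, -104.7, 0.0, 0.0, 0.0]
need 4.2 rows  [38, -111.6, 235.2, 0.0, 0.0, -0.0, 8.6]
need 1.5 rows  [38, 0.0, -0.0, 96.0, 0.0, 0.0, 0.0]
```

Request:
carry_out([
  [[38,0,0,-55,0,0,0],[38,0,0,-105,0,0,0],[38,0,0,-105,0,0,0]],
])

```text
time: 7.65
tool_pos: [636.5, 237.4, 142.9]
tcp_rot: [-179.9, -0.7, 11.0]
ft_force: [0.6, 0.5, -1.6]
finger_gap: 41.4
```

Request:
carry_out([
  [[38,-112,235,0,0,0,8.6],[38,-112,235,0,0,0,8.6],[38,-112,235,0,0,0,8.6],[38,-112,235,0,0,0,8.6],[38,-112,235,0,0,0,8.6]],
])

```text
time: 8.28
tool_pos: [566.0, -19.3, 134.4]
tcp_rot: [180.0, 0.1, 2.2]
ft_force: [1.0, 1.4, -1.1]
finger_gap: 41.1
```

Request:
carry_out([
  [[38,0,0,0,0,0,0],[38,0,0,50,0,0,0],[38,0,0,85,0,0,0],[38,0,0,99,0,0,0],[38,0,0,99,0,0,0]],
])

```text
time: 8.9
tool_pos: [568.0, -14.1, 36.5]
tcp_rot: [-180.0, 0.0, 2.5]
ft_force: [-0.0, -0.5, -1.9]
finger_gap: 41.3
```

Request:
carry_out([
  [[65,0,0,0,0,0,0],[65,0,0,0,0,0,0],[65,0,0,0,0,0,0]],
])

```text
time: 9.28
tool_pos: [567.9, -15.6, 36.6]
tcp_rot: [180.0, -0.0, 2.4]
ft_force: [0.0, -0.8, 0.4]
finger_gap: 65.2
```

Request:
carry_out([
  [[65,0,0,-50,0,0,0],[65,0,0,-110,0,0,0],[65,0,0,-170,0,0,0],[65,0,0,-200,0,0,0],[65,0,0,-200,0,0,0]],
])

```text
time: 9.9
tool_pos: [569.5, -16.1, 240.4]
tcp_rot: [179.9, -0.4, 2.4]
ft_force: [-0.7, 0.2, 0.1]
finger_gap: 65.1
```

```bash
python3 - <<'E'
from h import *
q=moved([0,0,-105,0,0,0],[-112,235,0,0,0,8.6],[0,0,99,0,0,0],[0,0,-200,0,0,0])
im,c=snap('top','top2.png'); hsv=cv2.cvtColor(im,cv2.COLOR_BGR2HSV)
m=cv2.inRange(hsv,(5,70,90),(25,255,255)); m=cv2.morphologyEx(m,cv2.MORPH_CLOSE,np.ones((9,9)))
for b in blobs(m,150,1500): print('orange',b.mean(0).round(), rect(b,34,c))
m=cv2.inRange(hsv,(0,0,0),(180,255,60)); m=cv2.morphologyEx(m,cv2.MORPH_CLOSE,np.ones((3,3)))
for b in blobs(m,1500,8000): print('black',b.mean(0).round(), rect(b,6,c))
im,c=snap('wrist','w4.png')
plan([(65,q[0],q[1]+180,235,3.5,5),(65,450,363,160,3.5,5)],q)
E
```

```text
t 9.9 cmd [567.6 -15.8 236.3   2.4] meas [569.5 -16.1 240.4] [179.9  -0.4   2.4] F [-0.7  0.2  0.1] gap 65.1
orange [348. 270.] [ 395.8 -167.1   52.5   51.4   45.1]
orange [254. 252.] [436.9  69.8  79.5  32.5  -9.7]
orange [364. 233.] [ 487.6 -206.2   52.9   44.3   22.9]
orange [287. 209.] [546.6 -13.7  53.7  42.1   4.4]
orange [548. 164.] [ 666.4 -671.8   73.6   55.3   -1.9]
orange [ 41. 133.] [739.9 622.  219.   36.1   5.7]
black [ 40. 257.] [421.2 623.3 262.5  63.2   0. ]
black [140. 231.] [486.1 363.4 233.4 136.5   3.5]
black [530. 153.] [ 713.9 -652.   219.9  129.4   -1.6]
need 2.9 rows  [65, 7.6, -179.8, 1.3, 0.0, 0.0, -1.1]
need 3.9 rows  [65, -105.2, -205.6, 75.0, 0.0, 0.0, 0.0]
```

View pics/w4.png

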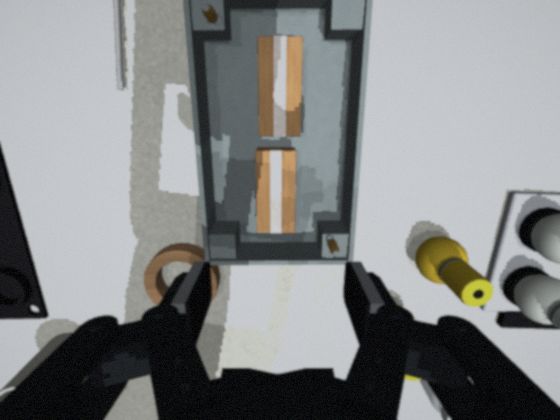

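```bash
python3 - <<'E'
from h import *
q=moved()
plan([(65,550,180,205,3.5,5),(65,533,366,175,3.5,5)],q)
E
```

```text
t 10.0 cmd [567.6 -15.8 236.3   2.4] meas [567.4 -15.9 235.9] [-180.     0.     2.4] F [-0.3 -0.1 -0.5] gap 65.3
need 3.2 rows  [65, -9.3, -196.4, 31.3, 0.0, 0.0, -1.1]
need 3.0 rows  [65, -5.6, -186.7, 30.0, 0.0, 0.0, 0.0]
```

Request:
carry_out([
  [[65,50,0,0,0,0,0],[65,100,-1,0,0,0,0],[65,100,-1,0,0,0,0],[65,100,-1,0,0,0,0],[65,100,-1,0,0,0,0]],
])

```text
time: 10.62
tool_pos: [666.6, -10.7, 236.3]
tcp_rot: [-180.0, 0.0, 2.4]
ft_force: [-0.1, -0.1, -0.7]
finger_gap: 64.9
```

```bash
python3 - <<'E'
from h import *
q=moved([100,-1,0,0,0,0])
snap('wrist');im,c=snap('wrist','w5.png'); 
np.savez('w5.npz',K=c[0],R=c[1],t=c[2]); q=moved()
hsv=cv2.cvtColor(im,cv2.COLOR_BGR2HSV)
m=cv2.inRange(hsv,(5,70,20),(28,255,255))
for b in blobs(m,15): print(b.mean(0).round(1), b.min(0),b.max(0), cv2.contourArea(b))
for x,y in ((107,57),(-107,-57)):
    a=np.radians(2.4); P=np.array([620+x*np.cos(a)-y*np.sin(a),-14.5+x*np.sin(a)+y*np.cos(a)])
    print(proj([[*P,50],[*P,76]],c).round(1))
cv2.imwrite('pics/w5z.png',np.hstack([cv2.resize(im[u-30:u+30,v-40:v+40],(400,300),interpolation=cv2.INTER_CUBIC) for u,v in ((136,215),(327,326))]))
plan([(65,600,180,205,3.5,5),(65,533,366,175,3.5,5)],q)
E
```

```text
t 10.62 cmd [667.4 -10.6 236.3   2.4] meas [666.6 -10.7 236.3] [-180.     0.     2.4] F [-0.1 -0.1 -0.7] gap 64.9
t 10.72 cmd [667.4 -10.6 236.3   2.4] meas [666.9 -10.7 237.2] [ 1.8e+02 -1.0e-01  2.4e+00] F [ 0.1 -0.1  0.4] gap 65.0
[402.4 403.3] [396 382] [411 419] 230.5
[329.4 325.9] [325 318] [334 334] 86.0
[209.4 343.7] [199 315] [222 371] 542.0
[427.5 315.8] [411 307] [444 325] 380.5
[278.7 225.3] [258 143] [301 309] 3951.5
[218.5 132.9] [213 129] [223 138] 50.0
[[219.5 129.5]
 [214.4 131.3]]
[[327.3 317.9]
 [330.9 333. ]]
need 3.3 rows  [65, -59.4, -193.3, 31.3, 0.0, 0.0, -1.1]
need 3.2 rows  [65, -55.5, -189.7, 30.0, 0.0, 0.0, 0.0]
```

View pics/w5z.png

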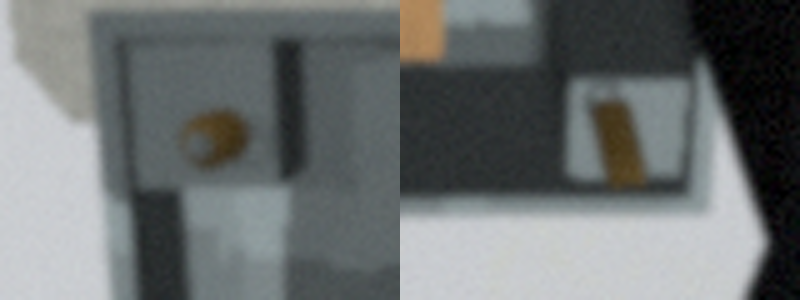

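```bash
python3 - <<'E'
from h import *
f=np.load('w5.npz'); c=(f['K'],f['R'],f['t'])
print('cam',(-c[1].T@c[2]).round(1),'axis',c[1][2].round(3))
p=cast([(214.4,136),(331.2,332.5)],74,c); print('pins tip',p.round(1),p.mean(0).round(1),np.linalg.norm(p[0]-p[1]),np.degrees(np.arctan2(*(p[0]-p[1])[::-1]))-np.degrees(np.arctan2(57,107)))
p=cast([(222.,133.6),(327.3,317.5)],50,c); print('pins base',p.round(1),p.mean(0).round(1),np.linalg.norm(p[0]-p[1]))
im=cv2.imread('pics/w5.png'); g=cv2.cvtColor(im,cv2.COLOR_BGR2GRAY)
hsv=cv2.cvtColor(im,cv2.COLOR_BGR2HSV)
# rim line profiles: edges along several scan lines
def edges(line):
    d=np.diff(cv2.GaussianBlur(line.astype(float).reshape(-1,1),(1,5),0).ravel()); k=np.argsort(-abs(d))[:6]; return sorted((int(i),int(d[i])) for i in k)
for r_ in (180,220): print('row',r_,edges(g[r_,180:380]))
for c_ in (250,300): print('col',c_,edges(g[95:160,c_]),edges(g[300:360,c_]))
E
```

```text
cam [745.5  -7.6 361. ] axis [-0.306 -0.013 -0.952]
pins tip [[720.3  47.4]
 [514.5 -76.7]] [617.4 -14.6] 240.30889492433138 3.0314677404046257
pins base [[720.8  44.6]
 [516.  -75.9]] [618.4 -15.6] 237.59044041815545
row 180 [(18, -20), (23, -22), (33, 20), (173, 25), (174, 27), (175, 21)]
row 220 [(26, -22), (27, -19), (105, -18), (170, 22), (171, 26), (172, 21)]
col 250 [(11, -9), (12, -15), (13, -12), (14, -7), (16, -5), (17, -6)] [(34, 17), (35, 24), (36, 24), (37, 19), (38, 16), (39, 16)]
col 300 [(14, -13), (15, -17), (16, -16), (17, -11), (37, 12), (50, 12)] [(34, 18), (35, 26), (36, 24), (37, 19), (38, 16), (39, 16)]
```

Request:
carry_out([
  [[65,-59,-193,31,0,0,-1.1],[65,-59,-193,31,0,0,-1.1],[65,-59,-193,31,0,0,-1.1],[65,-59,-193,31,0,0,-1.1]],
])

```text
time: 11.22
tool_pos: [598.3, 183.0, 205.5]
tcp_rot: [-180.0, 0.0, 3.7]
ft_force: [0.0, 0.1, 0.1]
finger_gap: 64.9
```

Request:
carry_out([
  [[65,-55,-190,30,0,0,0],[65,-55,-190,30,0,0,0],[65,-55,-190,30,0,0,0],[65,-55,-190,30,0,0,0],[65,-55,-190,30,0,0,0]],
])

```text
time: 11.85
tool_pos: [533.8, 365.9, 175.7]
tcp_rot: [180.0, -0.0, 3.6]
ft_force: [1.0, -0.2, 0.3]
finger_gap: 64.9
```

```bash
python3 - <<'E'
from h import *
q=moved([-59,-193,31,0,0,-1.1],[-55,-190,30,0,0,0])
snap('wrist');snap('wrist');im,c=snap('wrist','w6.png'); 
np.savez('w6.npz',K=c[0],R=c[1],t=c[2]); q=moved()
E
```

```text
t 11.85 cmd [533.8 366.  175.3   3.5] meas [533.8 365.9 175.7] [180.   -0.    3.6] F [ 1.  -0.2  0.3] gap 64.9
t 12.0 cmd [533.8 366.  175.3   3.5] meas [535.  364.3 176. ] [ 1.8e+02 -1.0e-01  3.4e+00] F [ 0.2 -0.3 -0.2] gap 65.2
```

View pics/w6.png

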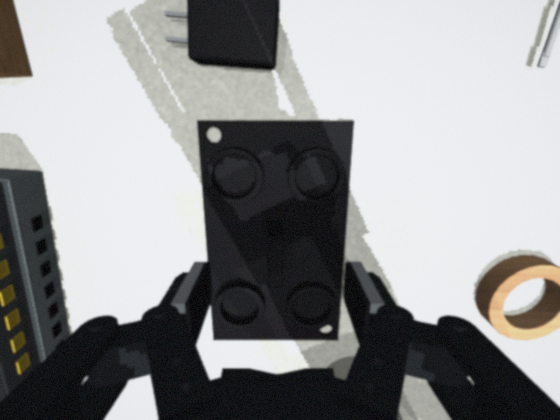

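```bash
python3 - <<'E'
from h import *
f=np.load('w5.npz'); c=(f['K'],f['R'],f['t'])
p=cast([(275,109),(275,336)],56,c); print('tray x mid',p.round(1),p.mean(0).round(1))
p=cast([(198.,180),(355,180)],56,c); print('tray y mid',p.round(1),p.mean(0).round(1))
p=cast([(355,180),(352,220)],56,c); d=p[0]-p[1]; print('ang',np.degrees(np.arctan2(d[1],d[0])))
f=np.load('w6.npz'); c=(f['K'],f['R'],f['t'])
print('cam',(-c[1].T@c[2]).round(1))
im=cv2.imread('pics/w6.png'); g=cv2.cvtColor(im,cv2.COLOR_BGR2GRAY)
h=[]
for u,v in ((134,214),(329,326)):
    w=g[u-10:u+11,v-10:v+11].astype(float); w=np.clip(w-110,0,None)
    # keep central blob
    n,l,st,ce=cv2.connectedComponentsWithStats((w>0).astype(np.uint8)); k=l[10,10]; w*=(l==k)
    yy,xx=np.mgrid[u-10:u+11,v-10:v+11]; h.append(((w*xx).sum()/w.sum(),(w*yy).sum()/w.sum())); print(k,st[k],h[-1])
p=cast(h,3,c); d=p[0]-p[1]; print('holes',p.round(1),p.mean(0).round(1),np.linalg.norm(d),np.degrees(np.arctan2(*d[::-1])-np.arctan2(57,107)))
m=cv2.inRange(g,0,90); m[:100]=0; m[342:]=0; m[:,:190]=0;m[:,356:]=0
print('corners', rect(np.array([(197,121),(353.5,120.5),(337,339),(214,340)]),6,c))
print('rib top', cast([(282,225)],50,c).round(1))
q=moved()
E
```

```text
tray x mid [[745.5  -5.7]
 [492.4 -15.6]] [618.9 -10.6]
tray y mid [[675.5  67.9]
 [681.9 -87.5]] [678.7  -9.8]
ang 2.5166511186908327
cam [613.4 369.  300.1]
1 [  3   3  14  15 168] (np.float64(213.77479644707623), np.float64(134.4092339008142))
1 [ 4  6 12  8 65] (np.float64(325.974176888315), np.float64(328.70529373789543))
holes [[588.  426. ]
 [380.7 299.7]] [484.3 362.8] 242.73919804809387 3.3139800904828816
corners [484.1 362.7 239.4 141.2   3.5]
rib top [[520.2 359.3]]
t 12.0 cmd [533.8 366.  175.3   3.5] meas [535.  364.3 176. ] [ 1.8e+02 -1.0e-01  3.4e+00] F [ 0.2 -0.3 -0.2] gap 65.2
```

```bash
python3 - <<'E'
from h import *
q=moved()
plan([(65,590,205,190,2.5,5),(65,641,43,180,2.5,5),(65,437,-78,180,2.5,5)],q)
f=np.load('w6.npz'); K,R=f['K'],f['R']; print('nadir px',(K@(R@[0,0,-1])/(R@[0,0,-1])[2]).round())
E
```

```text
t 12.0 cmd [533.8 366.  175.3   3.5] meas [535.  364.3 176. ] [ 1.8e+02 -1.0e-01  3.4e+00] F [ 0.2 -0.3 -0.2] gap 65.2
need 2.7 rows  [65, 46.2, 164.1, -14.7, 0.0, -0.0, 1.0]
need 2.7 rows  [65, 43.9, 164.1, 10.0, 0.0, 0.0, 0.0]
need 3.8 rows  [65, -209.1, 112.0, 0.0, 0.0, 0.0, 0.0]
nadir px [277. 109.   1.]
```

Request:
carry_out([
  [[65,46,164,-15,0,0,1],[65,46,164,-15,0,0,1],[65,46,164,-15,0,0,1]],
])

```text
time: 12.38
tool_pos: [591.1, 200.9, 191.3]
tcp_rot: [180.0, -0.1, 2.3]
ft_force: [1.4, 0.2, -0.1]
finger_gap: 65.1
```

Request:
carry_out([
  [[65,44,164,10,0,0,0],[65,44,164,10,0,0,0],[65,44,164,10,0,0,0],[65,44,164,10,0,0,0],[65,44,164,10,0,0,0]],
])

```text
time: 13.0
tool_pos: [640.9, 42.0, 180.6]
tcp_rot: [-180.0, -0.0, 2.4]
ft_force: [-0.4, -0.2, 0.5]
finger_gap: 65.0
```

```bash
cat >> h.py <<'E'
def pins(f):
    for _ in range(3): snap('wrist')
    im,c=snap('wrist',f); np.savez(f[:-4]+'.npz',K=c[0],R=c[1],t=c[2])
    m=cv2.inRange(cv2.cvtColor(im,cv2.COLOR_BGR2HSV),(5,70,20),(28,255,255))
    for b in blobs(m,15,900):
        (x,y),rad=cv2.minEnclosingCircle(b); o=np.array([x,y])
        print(o.round(1),round(rad,1),b.min(0),b.max(0),cast(o,60,c).round(1),cast(b.mean(0),60,c).round(1))
E
python3 - <<'E'
from h import *
moved([46,164,-15,0,0,1],[44,164,10,0,0,0]); pins('w7.png'); moved()
E
```

```text
t 13.0 cmd [640.9  43.2 180.3   2.5] meas [640.9  42.  180.6] [-180.    -0.     2.4] F [-0.4 -0.2  0.5] gap 65.0
[440.  404.7] 18.6 [424 389] [452 419] [[ 439. -132.]] [[ 434.6 -128.3]]
[212. 371.] 10.0 [204 365] [221 380] [[472.2 100.4]] [[469.4 101. ]]
[277.5 105.8] 6.3 [272 100] [283 112] [[721.8  47.1]] [[721.7  47.1]]
[430.  16.] 11.0 [419  15] [441  19] [[784.5 -54.3]] [[784.  -54.1]]
[406.5  16. ] 10.5 [396  13] [417  17] [[783.8 -38.3]] [[784.1 -37.9]]
[382.5  14.5] 10.5 [372  12] [393  16] [[784.  -21.8]] [[784.  -21.6]]
[358.5  13. ] 9.6 [349  11] [368  15] [[784.1  -5.3]] [[784.1  -5.2]]
t 13.2 cmd [640.9  43.2 180.3   2.5] meas [640.8  44.2 180.6] [-180.    -0.     2.6] F [-0.2 -0.3 -0.3] gap 65.0
```

Request:
carry_out([
  [[65,-209,112,0,0,0,0],[65,-209,112,0,0,0,0],[65,-209,112,0,0,0,0],[65,-209,112,0,0,0,0],[65,-209,112,0,0,0,0]],
])

```text
time: 13.82
tool_pos: [434.8, -78.3, 180.0]
tcp_rot: [180.0, 0.0, 2.5]
ft_force: [0.9, 0.9, -0.5]
finger_gap: 65.3
```

```bash
python3 - <<'E'
from h import *
moved([-209,112,0,0,0,0]); pins('w8.png'); moved()
a,b=cv2.imread('pics/w7.png'),cv2.imread('pics/w8.png')
cv2.imwrite('pics/w78.png',np.hstack([cv2.resize(i[59:159,217:337],(390,325),interpolation=cv2.INTER_CUBIC) for i in (a,b)]))
E
```

```text
t 13.82 cmd [437.1 -77.9 180.3   2.5] meas [434.8 -78.3 180. ] [180.    0.    2.5] F [ 0.9  0.9 -0.5] gap 65.3
[280.5 114.1] 6.1 [275 108] [286 120] [[513.3 -76.8]] [[513.2 -76.7]]
t 14.03 cmd [437.1 -77.9 180.3   2.5] meas [438.  -77.2 180.8] [ 1.8e+02 -1.0e-01  2.6e+00] F [ 0.8 -0.5  0.2] gap 65.0
```

View pics/w78.png

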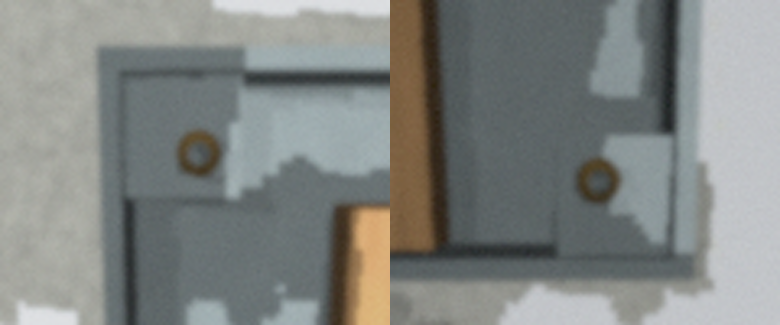

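```bash
python3 - <<'E'
from h import *
q=moved()
plan([(50,480,160,170,3.4,5),(50,484.3,362.8,120,3.4,5),(50,484.3,362.8,34,3.4,5)],q)
E
```

```text
t 14.03 cmd [437.1 -77.9 180.3   2.5] meas [438.  -77.2 180.8] [ 1.8e+02 -1.0e-01  2.6e+00] F [ 0.8 -0.5  0.2] gap 65.0
need 3.9 rows  [50, 53.3, -235.8, 10.3, 0.0, 0.0, -0.9]
need 3.3 rows  [50, 16.3, -202.2, 50.0, 0.0, 0.0, 0.0]
need 1.4 rows  [50, 0.0, -0.0, 86.0, 0.0, 0.0, 0.0]
```

Request:
carry_out([
  [[50,53.3,-235.8,10.3,0,0,-0.9],[50,53.3,-235.8,10.3,0,0,-0.9],[50,53.3,-235.8,10.3,0,0,-0.9],[50,53.3,-235.8,10.3,0,0,-0.9],[50,53.3,-235.8,10.3,0,0,-0.9]],
])

```text
time: 14.65
tool_pos: [480.1, 164.7, 169.5]
tcp_rot: [-179.9, 0.0, 3.8]
ft_force: [0.1, -1.4, 0.0]
finger_gap: 49.9
```

Request:
carry_out([
  [[50,16.3,-202.2,50,0,0,0],[50,16.3,-202.2,50,0,0,0],[50,16.3,-202.2,50,0,0,0],[50,16.3,-202.2,50,0,0,0],[50,16.3,-202.2,50,0,0,0]],
])

```text
time: 15.28
tool_pos: [483.7, 363.7, 119.0]
tcp_rot: [179.9, 0.1, 3.6]
ft_force: [0.1, -0.7, 0.2]
finger_gap: 49.8
```

Request:
carry_out([
  [[50,0,0,50,0,0,0],[50,0,0,80,0,0,0],[50,0,0,86,0,0,0],[50,0,0,86,0,0,0],[50,0,0,86,0,0,0]],
])

```text
time: 15.9
tool_pos: [485.7, 363.3, 36.3]
tcp_rot: [-179.9, -0.2, 3.4]
ft_force: [0.5, 0.7, -0.2]
finger_gap: 49.6
```

Request:
carry_out([
  [[8,0,0,0,0,0,0],[8,0,0,0,0,0,0],[8,0,0,0,0,0,0],[8,0,0,0,0,0,0],[8,0,0,0,0,0,0]],
], grip_force=60)

```text
time: 16.52
tool_pos: [484.7, 363.4, 35.1]
tcp_rot: [-180.0, -0.1, 3.4]
ft_force: [-0.7, 0.8, 6.4]
finger_gap: 13.2
```

```bash
python3 - <<'E'
from h import *
q=moved([53.3,-235.8,10.3,0,0,-.9],[16.3,-202.2,50,0,0,0],[0,0,86,0,0,0])
plan([(8,484.3,362.8,150,3.4,5),(8,570,120,150,2.7,5),(8,617.5,-14.9,150,2.7,5),(8,617.5,-14.9,115,2.7,5)],q)
E
```

```text
t 16.52 cmd [484.2 362.9  34.    3.4] meas [484.7 363.4  35.1] [-1.8e+02 -1.0e-01  3.4e+00] F [-0.7  0.8  6.4] gap 13.2
need 1.9 rows  [8, 0.1, 0.1, -116.0, 0.0, -0.0, 0.0]
need 4.1 rows  [8, 71.1, 247.5, 0.0, 0.0, -0.0, 0.7]
need 2.3 rows  [8, 41.1, 137.0, 0.0, 0.0, 0.0, 0.0]
need 0.6 rows  [8, 0.0, -0.0, 35.0, 0.0, 0.0, 0.0]
```

Request:
carry_out([
  [[8,0,0,-20,0,0,0],[8,0,0,-50,0,0,0],[8,0,0,-85,0,0,0],[8,0,0,-116,0,0,0],[8,0,0,-116,0,0,0]],
])

```text
time: 17.15
tool_pos: [485.9, 364.0, 153.9]
tcp_rot: [-179.8, -0.3, 3.4]
ft_force: [-0.1, 0.5, -3.3]
finger_gap: 13.4
```

Request:
carry_out([
  [[8,10,35,0,0,0,0.7],[8,25,87,0,0,0,0.7],[8,40,140,0,0,0,0.7],[8,55,193,0,0,0,0.7],[8,71.1,247.5,0,0,0,0.7]],
])

```text
time: 17.77
tool_pos: [569.0, 118.3, 148.0]
tcp_rot: [180.0, 0.2, 2.7]
ft_force: [1.1, 0.5, -3.7]
finger_gap: 13.4
```

Request:
carry_out([
  [[8,15,50,0,0,0,0],[8,27,90,0,0,0,0],[8,36,120,0,0,0,0],[8,41.1,137,0,0,0,0],[8,41.1,137,0,0,0,0]],
])

```text
time: 18.4
tool_pos: [616.9, -15.6, 148.7]
tcp_rot: [-180.0, 0.1, 2.6]
ft_force: [-0.2, -0.0, -3.4]
finger_gap: 13.4
```

Request:
carry_out([
  [[8,0,0,15,0,0,0],[8,0,0,28,0,0,0],[8,0,0,28,0,0,0],[8,0,0,28,0,0,0]],
])

```text
time: 18.9
tool_pos: [617.3, -14.4, 121.9]
tcp_rot: [-180.0, 0.0, 2.8]
ft_force: [-0.1, -0.3, -2.9]
finger_gap: 13.1
```

```bash
python3 - <<'E'
from h import *
q=moved([0,0,-116,0,0,0],[71.1,247.5,0,0,0,.7],[41.1,137,0,0,0,0],[0,0,28,0,0,0])
im,c=snap('wrist','w9.png'); im2,c2=snap('side','s9.png')
moved()
cv2.imwrite('pics/ws9.png',np.hstack([cv2.resize(im[60:360,150:400],(380,456)),cv2.resize(im2[140:260,160:330],(420,456))[:, :]]))
E
```

```text
t 18.9 cmd [617.5 -14.9 122.    2.7] meas [617.3 -14.4 121.9] [-180.     0.     2.8] F [-0.1 -0.3 -2.9] gap 13.1
t 19.0 cmd [617.5 -14.9 122.    2.7] meas [617.9 -14.7 122.6] [ 1.8e+02 -1.0e-01  2.7e+00] F [ 0.   0.4 -3.2] gap 13.4
```

View pics/ws9.png

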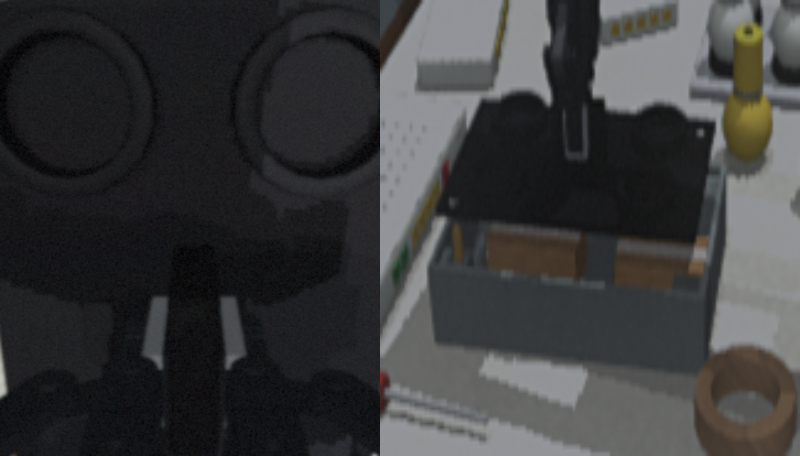

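Request:
carry_out([
  [[8,0,0,8,0,0,0],[8,0,0,14,0,0,0],[8,0,0,20,0,0,0],[8,0,0,20,0,0,0],[8,0,0,20,0,0,0]],
])

```text
time: 19.62
tool_pos: [617.5, -14.9, 102.0]
tcp_rot: [180.0, -0.0, 2.7]
ft_force: [0.4, -0.3, -2.9]
finger_gap: 13.3
```

Request:
carry_out([
  [[8,0,0,3,0,0,0],[8,0,0,6,0,0,0],[8,0,0,9,0,0,0],[8,0,0,9,0,0,0],[8,0,0,9,0,0,0]],
])

```text
time: 20.25
tool_pos: [617.5, -14.8, 93.0]
tcp_rot: [-180.0, -0.0, 2.7]
ft_force: [-0.3, -0.2, -4.3]
finger_gap: 13.1
```

Request:
carry_out([
  [[8,0,0,3,0,0,0],[8,0,0,6,0,0,0],[8,0,0,8,0,0,0],[8,0,0,8,0,0,0]],
])

```text
time: 20.75
tool_pos: [617.5, -14.9, 85.1]
tcp_rot: [-180.0, -0.0, 2.7]
ft_force: [-0.9, 0.0, -2.0]
finger_gap: 13.4
```

Request:
carry_out([
  [[8,0,0,1.5,0,0,0],[8,0,0,1.5,0,0,0],[8,0,0,1.5,0,0,0]],
])

```text
time: 21.12
tool_pos: [617.5, -14.9, 85.0]
tcp_rot: [180.0, -0.0, 2.7]
ft_force: [-7.4, 0.5, 9.6]
finger_gap: 13.2
```

Request:
carry_out([
  [[45,0,0,0,0,0,0],[45,0,0,0,0,0,0],[45,0,0,0,0,0,0]],
])

```text
time: 21.5
tool_pos: [617.6, -14.9, 83.5]
tcp_rot: [180.0, -0.0, 2.7]
ft_force: [0.1, 0.8, 0.8]
finger_gap: 45.3
```

Request:
carry_out([
  [[45,0,0,-50,0,0,0],[45,0,0,-100,0,0,0],[45,0,0,-150,0,0,0],[45,0,0,-150,0,0,0],[45,0,0,-150,0,0,0]],
])

```text
time: 22.12
tool_pos: [617.4, -14.8, 233.2]
tcp_rot: [-180.0, -0.0, 2.7]
ft_force: [-0.9, 0.3, -0.6]
finger_gap: 45.5
```

```bash
python3 - <<'E'
from h import *
q=moved([0,0,20,0,0,0],[0,0,9,0,0,0],[0,0,8,0,0,0],[0,0,1.5,0,0,0],[0,0,-150,0,0,0])
snap('wrist'); im,c=snap('wrist','w10.png'); np.savez('w10.npz',K=c[0],R=c[1],t=c[2]); im2,c2=snap('side','s10.png'); moved()
cv2.imwrite('pics/ws10.png',np.hstack([cv2.resize(im[0:380,100:460],(390,412)),cv2.resize(im2[150:260,160:330],(410,412))]))
plan([(50,570,-230,230,2.7,5),(50,430,-350,215,2.7,5)],q)
E
```

```text
t 22.12 cmd [617.5 -14.9 233.5   2.7] meas [617.4 -14.8 233.2] [-180.    -0.     2.7] F [-0.9  0.3 -0.6] gap 45.5
t 22.27 cmd [617.5 -14.9 233.5   2.7] meas [616.5 -14.8 231.3] [-180.     0.2    2.7] F [-0.2  0.8  0.5] gap 45.0
need 3.5 rows  [50, -57.6, 212.6, 3.5, 0.0, -0.0, 0.0]
need 3.0 rows  [50, -145.5, 113.3, 15.0, 0.0, 0.0, 0.0]
```

View pics/ws10.png

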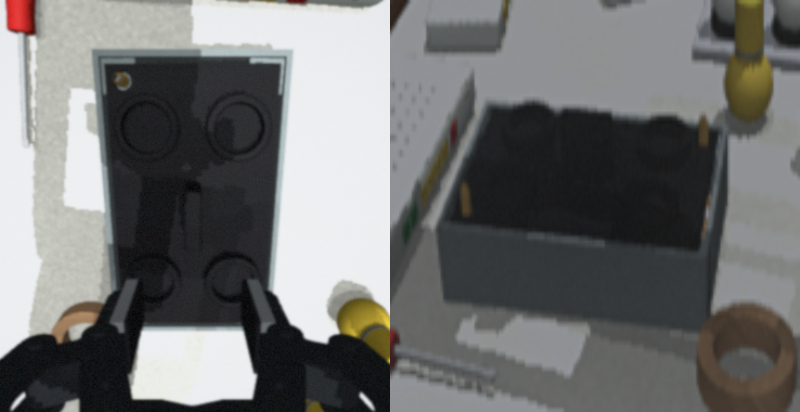

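Request:
carry_out([
  [[50,-57.6,212.6,3.5,0,0,0],[50,-57.6,212.6,3.5,0,0,0],[50,-57.6,212.6,3.5,0,0,0],[50,-57.6,212.6,3.5,0,0,0]],
])

```text
time: 22.78
tool_pos: [568.3, -232.7, 228.2]
tcp_rot: [-180.0, 0.1, 2.6]
ft_force: [0.4, 0.7, 1.2]
finger_gap: 50.1
```

Request:
carry_out([
  [[50,-145.5,125,15,0,0,0],[50,-145.5,125,15,0,0,0],[50,-145.5,125,15,0,0,0],[50,-145.5,125,15,0,0,0],[50,-145.5,125,15,0,0,0]],
])

```text
time: 23.4
tool_pos: [430.1, -361.5, 214.0]
tcp_rot: [-179.9, 0.0, 2.6]
ft_force: [0.9, 0.9, -0.4]
finger_gap: 49.8
```

```bash
python3 - <<'E'
from h import *
q=moved([-57.6,212.6,3.5,0,0,0],[-145.5,125,15,0,0,0])
for _ in range(3): snap('wrist')
im,c=snap('wrist','w11.png'); np.savez('w11.npz',K=c[0],R=c[1],t=c[2]); moved()
print(-c[1].T@c[2])
E
```

```text
t 23.4 cmd [ 430.6 -361.7  215.     2.7] meas [ 430.1 -361.5  214. ] [-179.9    0.     2.6] F [ 0.9  0.9 -0.4] gap 49.8
t 23.6 cmd [ 430.6 -361.7  215.     2.7] meas [ 431.6 -360.7  214.8] [-180.    -0.     2.8] F [-0.1 -0.2  0.5] gap 49.9
[ 510.27882738 -357.12249088  338.74005878]
```

View pics/w11.png

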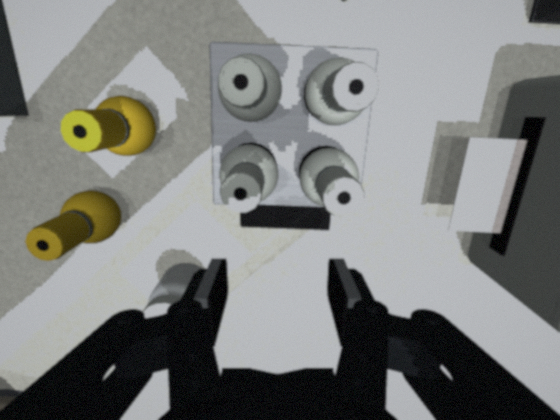

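```bash
python3 - <<'E'
from h import *
f=np.load('w11.npz'); c=(f['K'],f['R'],f['t'])
g=cv2.cvtColor(cv2.imread('pics/w11.png'),cv2.COLOR_BGR2GRAY)
px=[]
for v,u in ((240,81),(355,86),(239,193),(343,197)):
    w=np.clip(70-g[u-8:u+9,v-8:v+9].astype(float),0,None); yy,xx=np.mgrid[u-8:u+9,v-8:v+9]; px.append(((w*xx).sum()/w.sum(),(w*yy).sum()/w.sum()))
p=cast(px,117,c); print(np.round(px,1),p.round(1),p.mean(0).round(1), [np.degrees(np.arctan2(*(p[i]-p[j])[::-1])).round(1) for i,j in((0,2),(1,3))],np.linalg.norm(p[0]-p[2]),np.linalg.norm(p[0]-p[1]))
q=moved()
n=p[0]; 
plan([(55,*p[0],170,0,5),(55,*p[0],96,0,3)],q)
E
```

```text
[[240.3  81.4]
 [355.7  86.3]
 [239.9 193.2]
 [343.6 197.6]] [[ 526.3 -332. ]
 [ 526.9 -408. ]
 [ 450.5 -332.6]
 [ 450.9 -408.6]] [ 488.7 -370.3] [np.float64(0.5), np.float64(0.5)] 75.7600002752444 75.99579379272615
t 23.6 cmd [ 430.6 -361.7  215.     2.7] meas [ 431.6 -360.7  214.8] [-180.    -0.     2.8] F [-0.1 -0.2  0.5] gap 49.9
need 1.8 rows  [55, 97.0, -25.1, 45.0, 0.0, -0.0, 2.7]
need 1.2 rows  [55, 0.0, -0.0, 74.0, 0.0, 0.0, 0.0]
```

```bash
python3 - <<'E'
from h import *
q=moved(); w=q[3]
plan([(55,526.3,-332,150,w,5),(55,526.3,-332,100,w,5),(20,526.3,-332,250,w,3),(20,600,-165,250,w,5),(20,685.6,26.4,250,w,4),(20,685.6,26.4,146,w,5)],q)
E
```

```text
t 23.6 cmd [ 430.6 -361.7  215.     2.7] meas [ 431.6 -360.7  214.8] [-180.    -0.     2.8] F [-0.1 -0.2  0.5] gap 49.9
need 1.9 rows  [55, 97.0, -25.1, 65.0, 0.0, 0.0, 0.0]
need 0.8 rows  [55, -0.0, -0.0, 50.0, 0.0, 0.0, 0.0]
need 2.4 rows  [20, 0.0, 0.0, -150.0, 0.0, 0.0, 0.0]
need 2.9 rows  [20, 81.5, -163.3, -0.0, 0.0, 0.0, 0.0]
need 3.4 rows  [20, 94.6, -187.1, -0.0, 0.0, 0.0, 0.0]
need 1.7 rows  [20, -0.0, -0.0, 104.0, 0.0, 0.0, 0.0]
```

Request:
carry_out([
  [[55,50,-13,10,0,0,0],[55,97,-25,40,0,0,0],[55,97,-25,65,0,0,0],[55,97,-25,65,0,0,0],[55,97,-25,65,0,0,0]],
])

```text
time: 24.22
tool_pos: [526.8, -332.1, 151.1]
tcp_rot: [180.0, -0.0, 2.7]
ft_force: [-0.0, -0.6, 0.5]
finger_gap: 55.2
```

Request:
carry_out([
  [[55,0,0,25,0,0,0],[55,0,0,50,0,0,0],[55,0,0,50,0,0,0],[55,0,0,50,0,0,0]],
])

```text
time: 24.72
tool_pos: [527.1, -333.0, 102.3]
tcp_rot: [179.9, -0.1, 2.7]
ft_force: [0.3, -0.4, 0.4]
finger_gap: 55.2
```

Request:
carry_out([
  [[25,0,0,0,0,0,0],[25,0,0,0,0,0,0],[25,0,0,0,0,0,0],[25,0,0,0,0,0,0]],
], grip_force=40)

```text
time: 25.22
tool_pos: [527.3, -332.7, 101.8]
tcp_rot: [179.9, -0.1, 2.7]
ft_force: [-0.1, 1.8, 6.4]
finger_gap: 30.9
```

Request:
carry_out([
  [[25,0,0,-25,0,0,0],[25,0,0,-65,0,0,0],[25,0,0,-115,0,0,0],[25,0,0,-150,0,0,0],[25,0,0,-150,0,0,0]],
])

```text
time: 25.85
tool_pos: [527.9, -333.3, 254.6]
tcp_rot: [179.7, -0.3, 2.7]
ft_force: [0.5, -0.5, -2.1]
finger_gap: 31.2
```

Request:
carry_out([
  [[25,15,-30,0,0,0,0],[25,35,-70,0,0,0,0],[25,55,-110,0,0,0,0],[25,75,-150,0,0,0,0],[25,95,-190,0,0,0,0]],
])

```text
time: 26.48
tool_pos: [611.8, -136.3, 247.7]
tcp_rot: [-179.9, 0.2, 2.7]
ft_force: [0.7, -0.9, -1.9]
finger_gap: 31.1
```

Request:
carry_out([
  [[25,22,-42,0,0,0,0],[25,45,-90,0,0,0,0],[25,66,-130,0,0,0,0],[25,81.1,-160.4,0,0,0,0],[25,81.1,-160.4,0,0,0,0]],
])

```text
time: 27.1
tool_pos: [685.2, 29.1, 247.3]
tcp_rot: [-179.9, 0.2, 2.9]
ft_force: [-0.1, -1.0, -2.3]
finger_gap: 30.8
```

```bash
python3 - <<'E'
from h import *
q=moved([97,-25,65,0,0,0],[0,0,50,0,0,0],[0,0,-150,0,0,0],[95,-190,0,0,0,0],[81.1,-160.4,0,0,0,0])
plan([(25,685.6,26.4,150,q[3],5)],q)
E
```

```text
t 27.1 cmd [685.6  26.2 250.    2.7] meas [685.2  29.1 247.3] [-179.9    0.2    2.9] F [-0.1 -1.  -2.3] gap 30.8
need 1.6 rows  [25, 0.0, -0.2, 100.0, 0.0, 0.0, 0.0]
```

Request:
carry_out([
  [[25,0,0,35,0,0,0],[25,0,0,75,0,0,0],[25,0,0,98,0,0,0],[25,0,0,103,0,0,0],[25,0,0,103,0,0,0]],
])

```text
time: 27.72
tool_pos: [685.3, 25.5, 146.0]
tcp_rot: [-180.0, 0.0, 2.7]
ft_force: [2.3, 1.3, -1.6]
finger_gap: 30.8
```

Request:
carry_out([
  [[25,0,0,1,0,0,0],[25,0,0,2,0,0,0],[25,0,0,2,0,0,0]],
])

```text
time: 28.1
tool_pos: [685.8, 25.8, 145.5]
tcp_rot: [180.0, -0.0, 2.7]
ft_force: [0.5, 0.1, 4.5]
finger_gap: 31.1
```

Request:
carry_out([
  [[52,0,0,0,0,0,0],[52,0,0,0,0,0,0],[52,0,0,0,0,0,0]],
])

```text
time: 28.48
tool_pos: [685.2, 26.3, 144.5]
tcp_rot: [-180.0, 0.1, 2.7]
ft_force: [-0.1, -0.1, 0.2]
finger_gap: 52.3
```

Request:
carry_out([
  [[52,0,0,-30,0,0,0],[52,0,0,-90,0,0,0],[52,0,0,-105,0,0,0],[52,0,0,-105,0,0,0]],
])

```text
time: 28.98
tool_pos: [686.5, 26.2, 251.9]
tcp_rot: [180.0, -0.2, 2.7]
ft_force: [0.6, 0.2, -0.4]
finger_gap: 51.8
```

```bash
python3 - <<'E'
from h import *
q=moved([0,0,103,0,0,0],[0,0,2,0,0,0],[0,0,-105,0,0,0]); w=q[3]
im,c=snap('side','s12.png'); im2,c2=snap('top','t12.png')
cv2.imwrite('pics/st12.png',np.hstack([cv2.resize(im[90:270,160:360],(400,360)),cv2.resize(im2[110:250,230:330],(257,360))]))
plan([(52,606,-191,250,w,5),(52,526.9,-408,160,w,5),(52,526.9,-408,101,w,4),(25,526.9,-408,250,w,5),(25,536,-200,250,w,5),(25,545.8,19.8,250,w,5)],q)
E
```

```text
t 28.98 cmd [685.6  26.2 250.    2.7] meas [686.5  26.2 251.9] [180.   -0.2   2.7] F [ 0.6  0.2 -0.4] gap 51.8
need 3.7 rows  [52, -89.8, 213.2, -0.0, 0.0, 0.0, 0.0]
need 4.0 rows  [52, -89.3, 213.0, 90.0, 0.0, 0.0, 0.0]
need 0.9 rows  [52, -0.0, -0.0, 59.0, 0.0, 0.0, 0.0]
need 2.4 rows  [25, 0.0, 0.0, -149.0, 0.0, 0.0, 0.0]
need 3.3 rows  [25, 18.9, -207.3, -0.0, 0.0, 0.0, 0.0]
need 3.5 rows  [25, 20.2, -219.1, -0.0, 0.0, 0.0, 0.0]
```

View pics/st12.png

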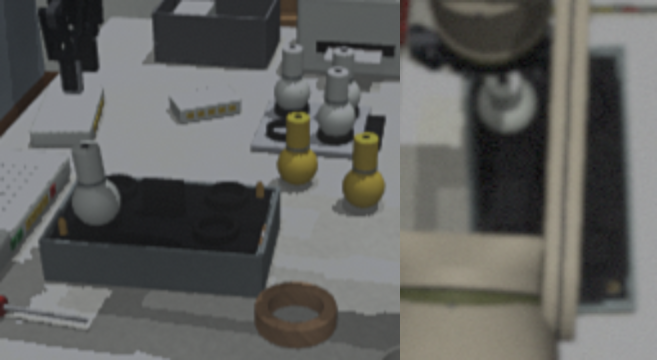

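Request:
carry_out([
  [[52,-89.8,213.2,0,0,0,0],[52,-89.8,213.2,0,0,0,0],[52,-89.8,213.2,0,0,0,0],[52,-89.8,213.2,0,0,0,0]],
])

```text
time: 29.58
tool_pos: [603.6, -193.0, 246.9]
tcp_rot: [-179.9, 0.2, 2.6]
ft_force: [0.7, 0.4, -0.1]
finger_gap: 52.0
```

Request:
carry_out([
  [[52,-24,60,10,0,0,0],[52,-48,117,20,0,0,0],[52,-72,175,50,0,0,0],[52,-89.3,213,90,0,0,0],[52,-89.3,213,90,0,0,0]],
])

```text
time: 30.2
tool_pos: [521.8, -408.5, 152.1]
tcp_rot: [-179.6, 0.5, 2.5]
ft_force: [-0.2, 0.6, 0.7]
finger_gap: 51.8
```

Request:
carry_out([
  [[52,0,0,0,0,0,0],[52,0,0,30,0,0,0],[52,0,0,60,0,0,0],[52,0,0,60,0,0,0],[52,0,0,60,0,0,0]],
])

```text
time: 30.82
tool_pos: [528.2, -407.7, 101.9]
tcp_rot: [179.9, -0.1, 2.8]
ft_force: [0.5, 0.6, 1.4]
finger_gap: 52.3
```

Request:
carry_out([
  [[25,0,0,0,0,0,0],[25,0,0,0,0,0,0],[25,0,0,0,0,0,0],[25,0,0,0,0,0,0]],
])

```text
time: 31.32
tool_pos: [528.0, -408.5, 102.3]
tcp_rot: [179.9, -0.2, 2.7]
ft_force: [0.9, 2.7, 7.1]
finger_gap: 31.0
```

Request:
carry_out([
  [[25,0,0,-25,0,0,0],[25,0,0,-65,0,0,0],[25,0,0,-115,0,0,0],[25,0,0,-150,0,0,0],[25,0,0,-150,0,0,0]],
])

```text
time: 31.95
tool_pos: [528.3, -409.5, 255.1]
tcp_rot: [179.7, -0.3, 2.7]
ft_force: [0.2, -0.1, -2.5]
finger_gap: 30.9
```

Request:
carry_out([
  [[25,3,-35,0,0,0,0],[25,7,-80,0,0,0,0],[25,11,-125,0,0,0,0],[25,15,-168,0,0,0,0],[25,19,-210,0,0,0,0]],
])

```text
time: 32.58
tool_pos: [535.0, -195.6, 248.0]
tcp_rot: [-179.9, 0.1, 2.7]
ft_force: [0.8, 0.2, -1.6]
finger_gap: 31.0
```

Request:
carry_out([
  [[25,5,-50,0,0,0,0],[25,10,-105,0,0,0,0],[25,15,-160,0,0,0,0],[25,20,-205,0,0,0,0],[25,20,-216.3,0,0,0,0]],
])

```text
time: 33.2
tool_pos: [544.7, 22.3, 248.2]
tcp_rot: [-180.0, 0.1, 2.9]
ft_force: [-0.2, -0.4, -1.3]
finger_gap: 31.4
```

Request:
carry_out([
  [[25,0,0,0,0,0,0],[25,0,0,40,0,0,0],[25,0,0,80,0,0,0],[25,0,0,103,0,0,0],[25,0,0,103,0,0,0]],
])

```text
time: 33.83
tool_pos: [546.0, 18.1, 146.2]
tcp_rot: [-180.0, -0.0, 2.6]
ft_force: [1.9, 0.6, -0.4]
finger_gap: 30.9
```

```bash
python3 - <<'E'
from h import *
q=moved([-89.8,213.2,0,0,0,0],[-89.3,213,90,0,0,0],[0,0,60,0,0,0],[0,0,-150,0,0,0],[19,-210,0,0,0,0],[20,-216.3,0,0,0,0],[0,0,103,0,0,0])
E
```

```text
t 33.83 cmd [545.6  19.7 147.    2.7] meas [546.   18.1 146.2] [-180.    -0.     2.6] F [ 1.9  0.6 -0.4] gap 30.9
```

Same recipe: lower 2 mm, release, rise, then node C at (450.5, -332.6) to cup2.

Request:
carry_out([
  [[25,0,0,1,0,0,0],[25,0,0,2,0,0,0],[25,0,0,2,0,0,0]],
])

```text
time: 34.2
tool_pos: [546.2, 19.0, 145.7]
tcp_rot: [180.0, -0.1, 2.7]
ft_force: [1.8, -1.1, 3.6]
finger_gap: 31.2
```

Request:
carry_out([
  [[52,0,0,0,0,0,0],[52,0,0,0,0,0,0],[52,0,0,0,0,0,0]],
])

```text
time: 34.58
tool_pos: [545.2, 19.9, 144.6]
tcp_rot: [-180.0, 0.1, 2.7]
ft_force: [0.1, -0.1, -0.9]
finger_gap: 52.1
```

Request:
carry_out([
  [[52,0,0,-30,0,0,0],[52,0,0,-90,0,0,0],[52,0,0,-105,0,0,0],[52,0,0,-105,0,0,0]],
])

```text
time: 35.08
tool_pos: [546.4, 19.7, 251.4]
tcp_rot: [180.0, -0.2, 2.7]
ft_force: [-0.0, -1.1, -0.7]
finger_gap: 52.0
```

```bash
python3 - <<'E'
from h import *
q=moved([0,0,2,0,0,0],[0,0,-105,0,0,0]); w=q[3]
plan([(52,500,-155,250,w,5),(52,450.5,-332.6,160,w,5),(52,450.5,-332.6,100,w,4),(25,450.5,-332.6,250,w,5),(25,570,-191,250,w,5),(25,689.2,-49.6,250,w,5)],q)
E
```

```text
t 35.08 cmd [545.6  19.7 250.    2.7] meas [546.4  19.7 251.4] [180.   -0.2   2.7] F [-0.  -1.1 -0.7] gap 52.0
need 2.9 rows  [52, -53.9, 172.3, -0.0, 0.0, 0.0, 0.0]
need 3.3 rows  [52, -57.9, 175.1, 90.0, 0.0, 0.0, 0.0]
need 1.0 rows  [52, -0.0, -0.0, 60.0, 0.0, 0.0, 0.0]
need 2.4 rows  [25, 0.0, 0.0, -150.0, 0.0, 0.0, 0.0]
need 3.0 rows  [25, 126.1, -135.8, -0.0, 0.0, 0.0, 0.0]
need 3.0 rows  [25, 125.8, -135.6, -0.0, 0.0, 0.0, 0.0]
```

Request:
carry_out([
  [[52,-53.9,172.3,0,0,0,0],[52,-53.9,172.3,0,0,0,0],[52,-53.9,172.3,0,0,0,0],[52,-53.9,172.3,0,0,0,0]],
])

```text
time: 35.58
tool_pos: [497.8, -157.9, 247.4]
tcp_rot: [-180.0, 0.2, 2.4]
ft_force: [0.5, -0.4, -0.5]
finger_gap: 51.9
```

Request:
carry_out([
  [[52,-19,58,10,0,0,0],[52,-38,116,30,0,0,0],[52,-52,157,60,0,0,0],[52,-57.9,175.1,90,0,0,0],[52,-57.9,175.1,90,0,0,0]],
])

```text
time: 36.2
tool_pos: [448.1, -330.8, 155.0]
tcp_rot: [-179.6, 0.3, 2.6]
ft_force: [0.6, 0.5, -0.0]
finger_gap: 52.2
```

Request:
carry_out([
  [[52,0,0,0,0,0,0],[52,0,0,30,0,0,0],[52,0,0,60,0,0,0],[52,0,0,60,0,0,0],[52,0,0,60,0,0,0]],
])

```text
time: 36.83
tool_pos: [451.7, -332.6, 102.0]
tcp_rot: [179.9, -0.1, 2.8]
ft_force: [0.9, 0.9, 0.8]
finger_gap: 52.2
```

Request:
carry_out([
  [[25,0,0,0,0,0,0],[25,0,0,0,0,0,0],[25,0,0,0,0,0,0],[25,0,0,0,0,0,0]],
])

```text
time: 37.33
tool_pos: [451.6, -333.2, 102.0]
tcp_rot: [179.9, -0.1, 2.7]
ft_force: [1.1, 2.1, 7.7]
finger_gap: 30.8
```

Request:
carry_out([
  [[25,0,0,-25,0,0,0],[25,0,0,-65,0,0,0],[25,0,0,-115,0,0,0],[25,0,0,-150,0,0,0],[25,0,0,-150,0,0,0]],
])

```text
time: 37.95
tool_pos: [451.9, -334.0, 254.4]
tcp_rot: [179.7, -0.3, 2.7]
ft_force: [-0.3, 0.4, -2.7]
finger_gap: 31.3
```

Request:
carry_out([
  [[25,22,-24,0,0,0,0],[25,48,-52,0,0,0,0],[25,74,-80,0,0,0,0],[25,100,-108,0,0,0,0],[25,126,-136,0,0,0,0]],
])

```text
time: 38.58
tool_pos: [569.8, -189.6, 247.9]
tcp_rot: [-179.9, 0.1, 2.7]
ft_force: [-0.8, -0.4, -1.7]
finger_gap: 31.1
```

Request:
carry_out([
  [[25,35,-38,0,0,0,0],[25,70,-75,0,0,0,0],[25,103,-110,0,0,0,0],[25,125.8,-135.4,0,0,0,0],[25,125.8,-135.4,0,0,0,0]],
])

```text
time: 39.2
tool_pos: [689.2, -47.0, 247.2]
tcp_rot: [-179.9, 0.2, 2.9]
ft_force: [-0.3, 0.1, -1.9]
finger_gap: 31.0
```

Request:
carry_out([
  [[25,0,0,0,0,0,0],[25,0,0,40,0,0,0],[25,0,0,80,0,0,0],[25,0,0,103,0,0,0],[25,0,0,103,0,0,0]],
])

```text
time: 39.83
tool_pos: [688.8, -50.8, 146.7]
tcp_rot: [-180.0, -0.1, 2.6]
ft_force: [2.1, 0.5, -1.7]
finger_gap: 30.9
```

```bash
python3 - <<'E'
from h import *
q=moved([-53.9,172.3,0,0,0,0],[-57.9,175.1,90,0,0,0],[0,0,60,0,0,0],[0,0,-150,0,0,0],[126,-136,0,0,0,0],[125.8,-135.4,0,0,0,0],[0,0,103,0,0,0])
E
```

```text
t 39.83 cmd [689.1 -49.6 147.    2.7] meas [688.8 -50.8 146.7] [-1.8e+02 -1.0e-01  2.6e+00] F [ 2.1  0.5 -1.7] gap 30.9
```

Request:
carry_out([
  [[25,0,0,1,0,0,0],[25,0,0,2,0,0,0],[25,0,0,2,0,0,0]],
])

```text
time: 40.2
tool_pos: [689.5, -50.2, 145.9]
tcp_rot: [180.0, -0.1, 2.7]
ft_force: [1.5, -1.1, 3.3]
finger_gap: 30.9
```

Request:
carry_out([
  [[52,0,0,0,0,0,0],[52,0,0,0,0,0,0],[52,0,0,0,0,0,0]],
])

```text
time: 40.58
tool_pos: [688.7, -49.4, 144.4]
tcp_rot: [-180.0, 0.1, 2.7]
ft_force: [0.1, 0.1, -0.2]
finger_gap: 51.9
```

Request:
carry_out([
  [[52,0,0,-30,0,0,0],[52,0,0,-90,0,0,0],[52,0,0,-105,0,0,0],[52,0,0,-105,0,0,0]],
])

```text
time: 41.08
tool_pos: [689.9, -49.7, 251.8]
tcp_rot: [180.0, -0.2, 2.7]
ft_force: [0.1, -0.2, -0.1]
finger_gap: 52.2
```

```bash
python3 - <<'E'
from h import *
q=moved([0,0,2,0,0,0],[0,0,-105,0,0,0]); w=q[3]
plan([(52,570,-230,250,w,5),(52,450.9,-408.6,160,w,5),(52,450.9,-408.6,100,w,4),(25,450.9,-408.6,250,w,5),(25,500,-230,250,w,5),(25,549.4,-56.2,250,w,5)],q)
E
```

```text
t 41.08 cmd [689.1 -49.6 250.    2.7] meas [689.9 -49.7 251.8] [180.   -0.2   2.7] F [ 0.1 -0.2 -0.1] gap 52.2
need 3.5 rows  [52, -127.5, 174.5, -0.0, 0.0, 0.0, 0.0]
need 3.7 rows  [52, -127.4, 172.8, 90.0, 0.0, 0.0, 0.0]
need 1.0 rows  [52, -0.0, -0.0, 60.0, 0.0, 0.0, 0.0]
need 2.4 rows  [25, 0.0, 0.0, -150.0, 0.0, 0.0, 0.0]
need 3.0 rows  [25, 57.5, -176.1, -0.0, 0.0, 0.0, 0.0]
need 2.9 rows  [25, 57.6, -171.3, -0.0, 0.0, 0.0, 0.0]
```

Request:
carry_out([
  [[52,-127.5,174.5,0,0,0,0],[52,-127.5,174.5,0,0,0,0],[52,-127.5,174.5,0,0,0,0],[52,-127.5,174.5,0,0,0,0]],
])

```text
time: 41.58
tool_pos: [567.0, -232.0, 246.9]
tcp_rot: [-179.9, 0.2, 2.6]
ft_force: [0.2, 0.6, 0.4]
finger_gap: 51.9
```

Request:
carry_out([
  [[52,-36,48,10,0,0,0],[52,-72,96,25,0,0,0],[52,-106,143,55,0,0,0],[52,-127.4,172.8,90,0,0,0],[52,-127.4,172.8,90,0,0,0]],
])

```text
time: 42.2
tool_pos: [446.2, -407.9, 153.1]
tcp_rot: [-179.5, 0.4, 2.5]
ft_force: [-0.1, 0.2, 0.3]
finger_gap: 51.8
```

Request:
carry_out([
  [[52,0,0,0,0,0,0],[52,0,0,30,0,0,0],[52,0,0,60,0,0,0],[52,0,0,60,0,0,0],[52,0,0,60,0,0,0]],
])

```text
time: 42.82
tool_pos: [452.2, -408.5, 101.8]
tcp_rot: [179.9, -0.1, 2.8]
ft_force: [0.2, -0.8, -0.7]
finger_gap: 51.8
```

Request:
carry_out([
  [[25,0,0,0,0,0,0],[25,0,0,0,0,0,0],[25,0,0,0,0,0,0],[25,0,0,0,0,0,0]],
])

```text
time: 43.32
tool_pos: [452.0, -409.2, 102.1]
tcp_rot: [179.9, -0.1, 2.7]
ft_force: [0.6, 2.6, 6.9]
finger_gap: 31.2
```

Request:
carry_out([
  [[25,0,0,-25,0,0,0],[25,0,0,-65,0,0,0],[25,0,0,-115,0,0,0],[25,0,0,-150,0,0,0],[25,0,0,-150,0,0,0]],
])

```text
time: 43.95
tool_pos: [452.3, -410.2, 254.6]
tcp_rot: [179.7, -0.3, 2.7]
ft_force: [0.4, -0.3, -1.9]
finger_gap: 30.8
```

Request:
carry_out([
  [[25,10,-30,0,0,0,0],[25,22,-66,0,0,0,0],[25,34,-103,0,0,0,0],[25,46,-140,0,0,0,0],[25,57.5,-176,0,0,0,0]],
])

```text
time: 44.58
tool_pos: [499.5, -228.5, 248.0]
tcp_rot: [-179.9, 0.1, 2.7]
ft_force: [0.1, 0.3, -1.7]
finger_gap: 30.8
```

Request:
carry_out([
  [[25,15,-45,0,0,0,0],[25,30,-92,0,0,0,0],[25,46,-138,0,0,0,0],[25,57.6,-171.4,0,0,0,0],[25,57.6,-171.4,0,0,0,0]],
])

```text
time: 45.2
tool_pos: [549.0, -53.6, 248.1]
tcp_rot: [-179.9, 0.1, 2.9]
ft_force: [0.7, -0.3, -1.6]
finger_gap: 30.8
```

Request:
carry_out([
  [[25,0,0,0,0,0,0],[25,0,0,40,0,0,0],[25,0,0,80,0,0,0],[25,0,0,103,0,0,0],[25,0,0,103,0,0,0]],
])

```text
time: 45.82
tool_pos: [549.4, -57.4, 146.1]
tcp_rot: [-180.0, -0.0, 2.6]
ft_force: [0.4, 0.6, -0.5]
finger_gap: 31.3
```

```bash
python3 - <<'E'
from h import *
q=moved([-127.5,174.5,0,0,0,0],[-127.4,172.8,90,0,0,0],[0,0,60,0,0,0],[0,0,-150,0,0,0],[57.5,-176,0,0,0,0],[57.6,-171.4,0,0,0,0],[0,0,103,0,0,0])
E
```

```text
t 45.83 cmd [549.4 -56.1 147.    2.7] meas [549.4 -57.4 146.1] [-180.    -0.     2.6] F [ 0.4  0.6 -0.5] gap 31.3
```

Request:
carry_out([
  [[25,0,0,1,0,0,0],[25,0,0,2,0,0,0],[25,0,0,2,0,0,0]],
])

```text
time: 46.2
tool_pos: [549.8, -56.7, 145.5]
tcp_rot: [180.0, -0.1, 2.7]
ft_force: [1.4, -1.2, 3.1]
finger_gap: 30.9
```

Request:
carry_out([
  [[52,0,0,0,0,0,0],[52,0,0,0,0,0,0],[52,0,0,0,0,0,0]],
])

```text
time: 46.58
tool_pos: [549.2, -56.0, 144.7]
tcp_rot: [-180.0, 0.0, 2.7]
ft_force: [-0.0, -0.2, 0.5]
finger_gap: 51.7
```

Request:
carry_out([
  [[52,0,0,-30,0,0,0],[52,0,0,-90,0,0,0],[52,0,0,-125,0,0,0],[52,0,0,-155,0,0,0],[52,0,0,-155,0,0,0]],
])

```text
time: 47.2
tool_pos: [550.8, -56.3, 303.3]
tcp_rot: [179.9, -0.3, 2.7]
ft_force: [0.1, 0.5, -0.2]
finger_gap: 52.3
```

Request:
carry_out([
  [[52,25,-40,0,0,0,0],[52,25,-40,0,0,0,0],[52,25,-40,0,0,0,0],[52,25,-40,0,0,0,0],[52,25,-40,0,0,0,0]],
])

```text
time: 47.82
tool_pos: [572.3, -15.6, 299.8]
tcp_rot: [180.0, 0.0, 2.7]
ft_force: [-0.3, -0.7, -1.7]
finger_gap: 52.1
```

```bash
python3 - <<'E'
from h import *
q=moved([0,0,2,0,0,0],[0,0,-155,0,0,0],[25,-40,0,0,0,0])
for _ in range(3): snap('wrist')
im,c=snap('wrist','w13.png'); np.savez('w13.npz',K=c[0],R=c[1],t=c[2]); im2,c2=snap('side','s13.png'); moved()
cv2.imwrite('pics/ws13.png',np.hstack([cv2.resize(im[:,80:500],(400,400)),cv2.resize(im2[110:270,160:320],(400,400))]))
E
```

```text
t 47.83 cmd [572.5 -15.  300.    2.7] meas [572.3 -15.6 299.8] [180.    0.    2.7] F [-0.3 -0.7 -1.7] gap 52.1
t 48.08 cmd [572.5 -15.  300.    2.7] meas [572.5 -15.2 300.1] [180.   -0.    2.7] F [0.5 0.2 0. ] gap 51.9
```

View pics/ws13.png

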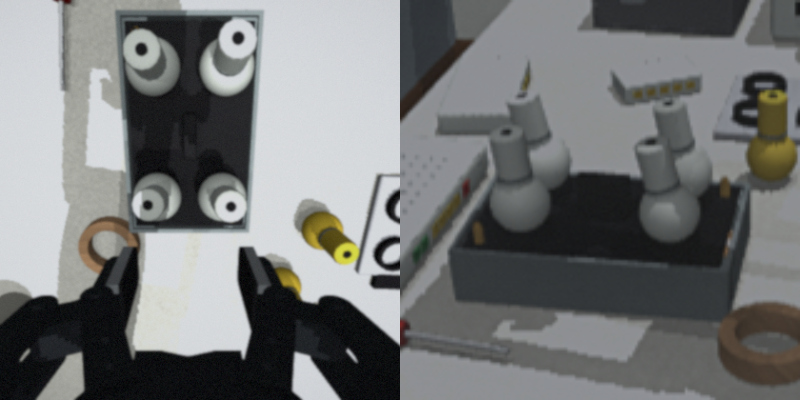

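```bash
cat > chk.py <<'E'
from h import *
def check(f,seeds):
    d=np.load(f[:-4]+'.npz'); c=(d['K'],d['R'],d['t']); g=cv2.cvtColor(cv2.imread('pics/'+f),cv2.COLOR_BGR2GRAY)
    for (v,u),cup in zip(seeds,[(685.6,26.4),(689.2,-49.6),(545.8,19.8),(549.4,-56.2)]):
        w=np.clip(80-g[u-7:u+8,v-7:v+8].astype(float),0,None); yy,xx=np.mgrid[u-7:u+8,v-7:v+8]
        o=((w*xx).sum()/w.sum(),(w*yy).sum()/w.sum()); p=cast(o,161,c)[0]
        print(np.round(o,1),p.round(1),'top - cup',(p-cup).round(1),'tilt deg',np.degrees(np.linalg.norm(p-cup)/72).round(1),'pred px',proj([*cup,161],c)[0].round(1))
E
python3 - <<'E'
from chk import *
check('w13.png',[(227,51),(330,40),(235,215),(323,216)])
# side view: axis lean of each node vs expected
c=cal('side')
for cup in [(685.6,26.4),(689.2,-49.6),(545.8,19.8),(549.4,-56.2)]: print('side pred ball/top',proj([[*cup,89],[*cup,161]],c).round(0).tolist())
E
```

```text
[227.9  51.2] [691.   27.2] top - cup [5.4 0.8] tilt deg 4.4 pred px [229.   59.2]
[329.7  39.5] [702.5 -49. ] top - cup [13.3  0.6] tilt deg 10.6 pred px [328.8  59. ]
[234.7 215. ] [560.2  21.5] top - cup [14.4  1.7] tilt deg 11.5 pred px [236.5 230.2]
[322.1 216.6] [562.3 -56. ] top - cup [12.9  0.2] tilt deg 10.3 pred px [321.  230.1]
side pred ball/top [[208.0, 189.0], [205.0, 161.0]]
side pred ball/top [[217.0, 173.0], [214.0, 146.0]]
side pred ball/top [[268.0, 193.0], [267.0, 165.0]]
side pred ball/top [[273.0, 177.0], [273.0, 150.0]]
```

Request:
carry_out([
  [[52,0,0,0,0,0,0],[52,0,0,0,0,0,0],[52,0,0,0,0,0,0],[52,0,0,0,0,0,0],[52,0,0,0,0,0,0]],
])

```text
time: 48.7
tool_pos: [572.5, -15.0, 300.0]
tcp_rot: [-180.0, -0.0, 2.7]
ft_force: [0.2, 0.3, 0.9]
finger_gap: 52.2
```

```bash
python3 - <<'E'
from chk import *
im,c=snap('wrist','w14.png'); np.savez('w14.npz',K=c[0],R=c[1],t=c[2]); q=moved()
check('w14.png',[(228,51),(330,40),(235,215),(322,217)])
plan([(60,549.4,-56.2,215,92.7,8),(60,549.4,-56.2,148,92.7,4)],q)
E
```

```text
t 48.75 cmd [572.5 -15.  300.    2.7] meas [572.5 -15.  300. ] [180.    0.    2.7] F [-0.4 -0.5 -0.2] gap 51.9
[228.6  51.2] [691.1  27.1] top - cup [5.5 0.7] tilt deg 4.4 pred px [229.6  59.2]
[330.4  39.6] [702.5 -49. ] top - cup [13.3  0.6] tilt deg 10.6 pred px [329.4  59.1]
[235.1 215.1] [560.2  21.5] top - cup [14.4  1.7] tilt deg 11.5 pred px [236.9 230.3]
[322.5 216.7] [562.3 -56. ] top - cup [12.9  0.2] tilt deg 10.3 pred px [321.5 230.2]
need 8.4 rows  [60, -25.0, 40.1, 85.0, -0.0, 0.0, -90.0]
need 1.1 rows  [60, 0.0, -0.0, 67.0, 0.0, 0.0, 0.0]
```

Request:
carry_out([
  [[75,-12,20,40,0,0,-10],[75,-25,40,85,0,0,-20],[75,-25,40,85,0,0,-30],[75,-25,40,85,0,0,-40],[75,-25,40,85,0,0,-50]],
], grip_force=20)

```text
time: 49.38
tool_pos: [549.4, -56.2, 214.9]
tcp_rot: [-180.0, 0.0, 53.0]
ft_force: [-0.1, 0.0, -0.1]
finger_gap: 74.9
```

Request:
carry_out([
  [[75,0,0,0,0,0,-10],[75,0,0,0,0,0,-20],[75,0,0,0,0,0,-30],[75,0,0,0,0,0,-40],[75,0,0,0,0,0,-40]],
])

```text
time: 50.0
tool_pos: [549.4, -56.1, 215.0]
tcp_rot: [180.0, -0.0, 92.7]
ft_force: [-0.0, -0.1, -0.4]
finger_gap: 74.9
```

```bash
python3 - <<'E'
from h import *
q=moved([-25,40,85,0,0,-50],[0,0,0,0,0,-40])
plan([(75,549.4,-56.2,148,92.7,8)],q)
E
```

```text
t 50.0 cmd [549.4 -56.1 215.   92.7] meas [549.4 -56.1 215. ] [180.   -0.   92.7] F [-0.  -0.1 -0.4] gap 74.9
need 1.1 rows  [75, -0.1, -0.0, 67.0, 0.0, -0.0, 0.0]
```

Request:
carry_out([
  [[75,0,0,35,0,0,0],[75,0,0,67,0,0,0],[75,0,0,67,0,0,0],[75,0,0,67,0,0,0]],
])

```text
time: 50.5
tool_pos: [550.1, -56.3, 149.3]
tcp_rot: [179.9, 0.0, 92.6]
ft_force: [0.1, 0.3, 1.5]
finger_gap: 75.3
```

Request:
carry_out([
  [[45,0,0,0,0,0,0],[40,0,0,0,0,0,0],[36,0,0,0,0,0,0],[33,0,0,0,0,0,0],[31,0,0,0,0,0,0]],
])

```text
time: 51.12
tool_pos: [549.7, -56.1, 148.1]
tcp_rot: [180.0, 0.0, 92.7]
ft_force: [2.1, -0.1, 1.0]
finger_gap: 31.8
```

Request:
carry_out([
  [[31,0,0,0,0,0,0],[31,0,0,0,0,0,0],[33,0,0,0,0,0,0],[36,0,0,0,0,0,0],[40,0,0,0,0,0,0]],
])

```text
time: 51.75
tool_pos: [549.1, -56.1, 147.7]
tcp_rot: [-180.0, -0.0, 92.7]
ft_force: [0.6, -0.3, -0.1]
finger_gap: 40.0
```

Request:
carry_out([
  [[75,0,0,0,0,0,0],[75,0,0,0,0,0,0],[75,0,0,0,0,0,0],[75,0,0,-40,0,0,0],[75,0,0,-67,0,0,0]],
])

```text
time: 52.38
tool_pos: [549.7, -56.2, 216.5]
tcp_rot: [180.0, 0.0, 92.7]
ft_force: [-0.2, -0.0, 0.1]
finger_gap: 75.0
```

```bash
python3 - <<'E'
from h import *
q=moved([0,0,67,0,0,0],[0,0,-67,0,0,0])
snap('side','s15.png'); im,c=snap('wrist','w15.png'); np.savez('w15.npz',K=c[0],R=c[1],t=c[2])
for cup in [(685.6,26.4),(689.2,-49.6),(545.8,19.8),(549.4,-56.2)]: print(proj([*cup,161],c)[0].round(0))
im=cv2.imread('pics/s15.png'); cv2.imwrite('pics/s15c.png',np.hstack([cv2.resize(im[110:270,160:320],(400,400)),cv2.resize(cv2.imread('pics/w15.png'),(400,400))]))
plan([(75,545.8,19.8,215,92.7,5)],q)
E
```

```text
t 52.38 cmd [549.4 -56.1 215.   92.7] meas [549.7 -56.2 216.5] [180.    0.   92.7] F [-0.2 -0.   0.1] gap 75.0
[522. 112.]
[493. 238.]
[273. 113.]
[273. 238.]
need 1.2 rows  [75, 76.0, -0.0, -0.0, 0.0, -0.0, 0.0]
```

View pics/s15c.png

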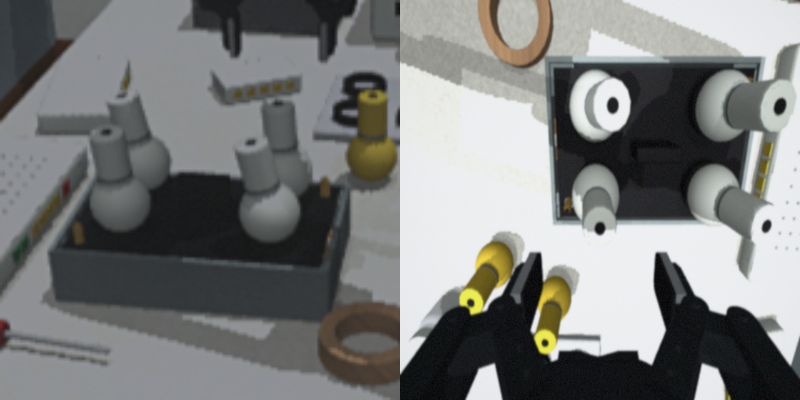

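Request:
carry_out([
  [[75,50,0,0,0,0,0],[75,76,0,0,0,0,0],[75,76,0,0,0,0,0],[75,76,0,0,0,0,0]],
])

```text
time: 52.98
tool_pos: [545.6, 19.3, 214.3]
tcp_rot: [-180.0, 0.0, 92.7]
ft_force: [-0.1, -0.4, 0.1]
finger_gap: 75.4
```

Request:
carry_out([
  [[75,0,0,35,0,0,0],[75,0,0,67,0,0,0],[75,0,0,67,0,0,0],[75,0,0,67,0,0,0]],
])

```text
time: 53.48
tool_pos: [546.4, 19.1, 149.1]
tcp_rot: [179.9, 0.0, 92.7]
ft_force: [-0.2, 0.5, -0.2]
finger_gap: 75.1
```

Request:
carry_out([
  [[45,0,0,0,0,0,0],[40,0,0,0,0,0,0],[36,0,0,0,0,0,0],[33,0,0,0,0,0,0],[31,0,0,0,0,0,0]],
])

```text
time: 54.1
tool_pos: [545.9, 19.8, 148.1]
tcp_rot: [180.0, -0.0, 92.7]
ft_force: [1.8, 0.6, 0.9]
finger_gap: 31.6
```

Request:
carry_out([
  [[31,0,0,0,0,0,0],[31,0,0,0,0,0,0],[33,0,0,0,0,0,0],[36,0,0,0,0,0,0],[40,0,0,0,0,0,0]],
])

```text
time: 54.72
tool_pos: [545.6, 19.8, 147.8]
tcp_rot: [-180.0, -0.0, 92.7]
ft_force: [-0.0, 0.6, 0.3]
finger_gap: 40.0
```

Request:
carry_out([
  [[75,0,0,0,0,0,0],[75,0,0,0,0,0,0],[75,0,0,0,0,0,0],[75,0,0,-40,0,0,0],[75,0,0,-67,0,0,0]],
])

```text
time: 55.35
tool_pos: [546.1, 19.8, 216.5]
tcp_rot: [180.0, 0.0, 92.7]
ft_force: [0.3, -0.7, -0.2]
finger_gap: 75.1
```

Request:
carry_out([
  [[75,0,0,0,0,0,0],[75,0,55,0,0,0,0],[75,0,110,0,0,0,0],[75,0,140,0,0,0,0],[75,0,140,0,0,0,0]],
])

```text
time: 55.98
tool_pos: [686.2, 26.5, 212.0]
tcp_rot: [-179.8, -0.0, 92.7]
ft_force: [-1.0, -0.8, 0.1]
finger_gap: 74.9
```

Request:
carry_out([
  [[75,0,0,0,0,0,0],[75,0,0,35,0,0,0],[75,0,0,67,0,0,0],[75,0,0,67,0,0,0],[75,0,0,67,0,0,0]],
])

```text
time: 56.6
tool_pos: [685.8, 26.4, 149.7]
tcp_rot: [179.9, 0.0, 92.7]
ft_force: [0.6, -0.3, 0.0]
finger_gap: 75.0
```

Request:
carry_out([
  [[45,0,0,0,0,0,0],[40,0,0,0,0,0,0],[36,0,0,0,0,0,0],[33,0,0,0,0,0,0],[31,0,0,0,0,0,0]],
])

```text
time: 57.22
tool_pos: [685.9, 26.4, 148.1]
tcp_rot: [180.0, 0.0, 92.7]
ft_force: [2.3, 0.1, 0.1]
finger_gap: 31.3
```

Request:
carry_out([
  [[31,0,0,0,0,0,0],[31,0,0,0,0,0,0],[33,0,0,0,0,0,0],[36,0,0,0,0,0,0],[40,0,0,0,0,0,0]],
])

```text
time: 57.85
tool_pos: [685.4, 26.4, 147.8]
tcp_rot: [-180.0, -0.0, 92.7]
ft_force: [0.2, -0.0, 0.1]
finger_gap: 40.2
```

Request:
carry_out([
  [[75,0,0,0,0,0,0],[75,0,0,0,0,0,0],[75,0,0,0,0,0,0],[75,0,0,-40,0,0,0],[75,0,0,-67,0,0,0]],
])

```text
time: 58.48
tool_pos: [686.0, 26.4, 216.6]
tcp_rot: [179.9, 0.0, 92.7]
ft_force: [0.6, 0.8, -0.3]
finger_gap: 75.0
```

Request:
carry_out([
  [[75,0,0,0,0,0,0],[75,-50,0,0,0,0,0],[75,-76,0,0,0,0,0],[75,-76,0,0,0,0,0],[75,-76,0,0,0,0,0]],
])

```text
time: 59.1
tool_pos: [689.0, -49.0, 214.2]
tcp_rot: [-179.9, -0.1, 92.7]
ft_force: [0.3, 0.5, 0.6]
finger_gap: 75.1
```

Request:
carry_out([
  [[75,0,0,35,0,0,0],[75,0,0,67,0,0,0],[75,0,0,67,0,0,0],[75,0,0,67,0,0,0]],
])

```text
time: 59.6
tool_pos: [689.8, -48.8, 149.3]
tcp_rot: [179.9, 0.0, 92.8]
ft_force: [0.3, -0.6, 0.7]
finger_gap: 75.1
```

Request:
carry_out([
  [[45,0,0,0,0,0,0],[40,0,0,0,0,0,0],[36,0,0,0,0,0,0],[33,0,0,0,0,0,0],[31,0,0,0,0,0,0]],
])

```text
time: 60.22
tool_pos: [689.4, -49.6, 148.0]
tcp_rot: [180.0, -0.0, 92.7]
ft_force: [1.6, -0.2, 1.1]
finger_gap: 31.6
```

Request:
carry_out([
  [[31,0,0,0,0,0,0],[31,0,0,0,0,0,0],[33,0,0,0,0,0,0],[36,0,0,0,0,0,0],[40,0,0,0,0,0,0]],
])

```text
time: 60.85
tool_pos: [689.0, -49.4, 147.7]
tcp_rot: [-180.0, -0.0, 92.7]
ft_force: [-0.3, 0.5, -0.4]
finger_gap: 39.9
```

Request:
carry_out([
  [[75,0,0,0,0,0,0],[75,0,0,0,0,0,0],[75,0,0,0,0,0,0],[75,0,0,-50,0,0,0],[75,0,0,-110,0,0,0]],
])

```text
time: 61.48
tool_pos: [688.1, -49.3, 257.0]
tcp_rot: [-179.8, -0.0, 92.7]
ft_force: [2.3, -0.1, 1.0]
finger_gap: 74.7
```

```bash
python3 - <<'E'
from h import *
q=moved([76,0,0,0,0,0],[0,140,0,0,0,0],[-76,0,-43,0,0,0])
plan([(75,617,-80,258,92.7,5),(75,572.5,-15,300,2.7,5)],q)
E
```

```text
t 61.48 cmd [689.3 -49.5 258.   92.7] meas [688.1 -49.3 257. ] [-179.8   -0.    92.7] F [ 2.3 -0.1  1. ] gap 74.7
need 1.3 rows  [75, -27.0, -73.6, -0.0, 0.0, -0.0, 0.0]
need 8.4 rows  [75, 67.0, -41.4, -42.0, -0.0, -0.0, 90.0]
```

Now back to the earlier check view (572.5, -15, 300, yaw 2.7).

Request:
carry_out([
  [[75,20,-58,-20,0,0,10],[75,40,-115,-42,0,0,20],[75,40,-115,-42,0,0,30],[75,40,-115,-42,0,0,40],[75,40,-115,-42,0,0,50]],
])

```text
time: 62.1
tool_pos: [572.3, -14.9, 300.5]
tcp_rot: [180.0, -0.0, 42.4]
ft_force: [-0.3, -0.1, 0.1]
finger_gap: 75.0
```

Request:
carry_out([
  [[75,0,0,0,0,0,10],[75,0,0,0,0,0,20],[75,0,0,0,0,0,30],[75,0,0,0,0,0,40],[75,0,0,0,0,0,40]],
])

```text
time: 62.72
tool_pos: [572.5, -15.0, 300.1]
tcp_rot: [180.0, -0.0, 2.8]
ft_force: [-0.5, -0.6, 0.5]
finger_gap: 75.3
```

```bash
python3 - <<'E'
from chk import *
moved([40,-115,-42,0,0,50],[0,0,0,0,0,40])
for _ in range(3): snap('wrist')
im,c=snap('wrist','w16.png'); np.savez('w16.npz',K=c[0],R=c[1],t=c[2]); moved()
check('w16.png',[tuple(int(v) for v in proj([*k,161],c)[0].round()) for k in [(685.6,26.4),(689.2,-49.6),(545.8,19.8),(549.4,-56.2)]])
im2,_=snap('side','s16.png')
cv2.imwrite('pics/ws16.png',np.hstack([cv2.resize(im[:,80:500],(400,400)),cv2.resize(im2[110:270,160:320],(400,400))]))
E
```

```text
t 62.73 cmd [572.5 -15.  300.    2.7] meas [572.5 -15.  300.1] [180.   -0.    2.8] F [-0.5 -0.6  0.5] gap 75.3
t 62.92 cmd [572.5 -15.  300.    2.7] meas [572.5 -15.  300. ] [-180.    -0.     2.9] F [ 0.3  0.6 -0.2] gap 75.1
[229.4  56.5] [687.3  27. ] top - cup [1.7 0.6] tilt deg 1.5 pred px [230.1  59. ]
[330.8  55.1] [692.2 -50. ] top - cup [ 3.  -0.4] tilt deg 2.4 pred px [329.9  59.4]
[236.1 226.2] [549.6  20.5] top - cup [3.8 0.7] tilt deg 3.1 pred px [236.8 230.1]
[322.6 226.2] [553.5 -56.9] top - cup [ 4.1 -0.7] tilt deg 3.3 pred px [321.4 230.4]
```

View pics/ws16.png

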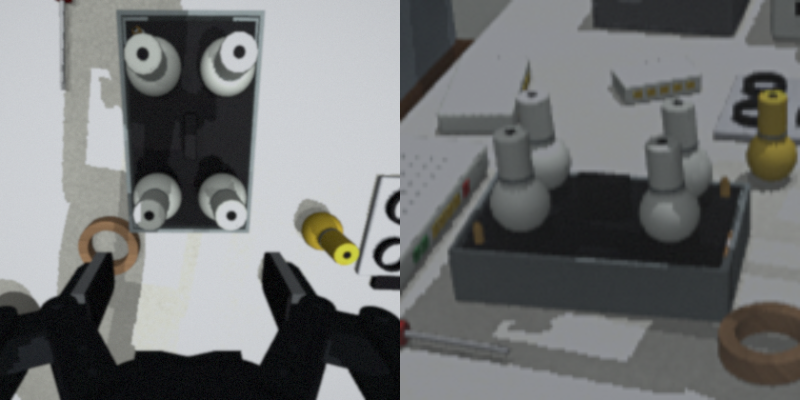

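```bash
python3 -c "
from h import *
print(r.hand_in()); moved()"
```

```text
the job is handed in; nothing more can be done
None
the job is handed in; nothing more can be done
```

The kit is packed and handed in at about 63 s of the 210 s allowed. No verdict is reported.

- **Cartons:** I found two and no third. Both were laid flat on the tray floor, and a wrist picture confirmed it before the divider went in. I did not look under the divider afterwards.
- **Divider:** It was lowered over both pins. The wrist force stayed near zero until it touched the posts. Side and wrist pictures show it flush with both pins through.
- **Nodes:** All four white nodes were moved from the rack, one to each cup. My first check failed: all four leaned, about 4, 11, 11.5 and 10 degrees against the 11 degree limit. They did not right themselves, so I squeezed each neck upright with the jaws turned 90 degrees.

In the last pictures the nodes lean 1.5, 2.4, 3.1 and 3.3 degrees, and the neck tops are within about 4 mm of the cup axes. I did not measure the ball centres directly. The gripper was clear, about 300 mm up. The yellow look-alikes were never touched, and no move went near the other things on the bench. I did not measure their final positions.

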